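# Prop a lute's neck with a third rest and lock the head stop

### The job

The lute's neck must be braced before its frets are hammered in: stand the spare neck rest upright under the neck, midway between the two rests already there, centred under the neck and square to it. Then slide the head stop until its pad is up against the end of the neck, and only after that lock it by turning its T-knob clockwise as far as it goes. Leave the other rests and everything else on the bench where they are, and do not knock the instrument.

Things in the scene. Friction and masses are not known exactly. Their poses are not given: they have to be found in the camera images.
- instrument: Wooden lute face up in a plywood cradle, fixed. Origin: on the bench under the neck's centre line; y along the neck to the bowl, x across it away from the robot, z up. Neck: level bar 28 mm wide, underside 108 mm, top 135 mm above the bench (pegs to 160 mm), from its free end at y = -235 mm to the bowl at y = 235 mm. Bowl up to 216 mm wide, to y = 565 mm; cradle from y = 280 mm.
- spare_rest: Loose neck rest in the open front of the bench: wooden foot 90 x 70 x 15 mm, upright block 90 mm deep (x) and 40 mm thick (y) to 92 mm, cork cap 90 x 44 mm to 100 mm; 0.18 to 0.37 kg. Origin: centre of underside, z up; x goes across the neck, y along it (either way round). It passes under the neck with 8 mm to spare. The neck blocks an upright gripper there: hold it leaning back 25 to 45 degrees.
- rest_bowl: Neck rest exactly like the spare one, loose, already standing under the neck on the bowl side. Origin: centre of its underside; axes as the instrument's. The other rest stands 300 mm from it along the neck.
- rest_head: Neck rest exactly like the spare one, loose, already standing under the neck on the head side. Origin: centre of its underside; axes as the instrument's.
- head_stop (a joint): Position of the head stop, a grey carriage on a track in line with the neck, beyond its free end: m, 0 = far, 0.080 = home, pad against the neck's end (end of travel). Slides along the instrument's +y with about 2 N and stays where left. Foot 64 x 70 mm, post 44 x 36 mm up to 135 mm; pad and knob move with it.
- stop_pad (a point): Centre of the face of the black rubber pad on the stop's post, 115 mm above the bench; it faces the end of the neck (instrument +y).
- stop_knob (a joint): Angle of the T-knob on top of the stop's post: rad, grows clockwise seen from above, 0 = free, 1.35 = locked (its end). It starts free, at 0 to 0.25. The stop may only be slid with the knob free (under 0.5).
- knob_grip (a point): Centre of the T-knob's black bar, 164 mm above the bench, where it is gripped from above. The bar is 68 mm long along this point's x axis, 16 mm thick along its y axis, 27 mm high (14 mm below this point is a 13 mm high hub, then the top of the post). z is the knob's axis, up.
- wax_tin: Bystander: low round metal tin, 79 mm diameter, 38 mm tall; origin centre of underside.
- sanding_block: Bystander: cork and wood sanding block 60 x 90 x 36 mm; origin centre of underside.
- mallet: Bystander: wooden mallet lying on the bench in front of the neck, 290 mm long, head 110 x 65 x 65 mm; origin on the bench under its middle, handle to -x.
- jack_plane: Bystander: hand plane 200 x 56 mm, about 100 mm tall, at the front left; origin centre of underside.
- glue_bottle: Bystander: white bottle, 64 mm diameter, 150 mm tall, behind the neck; origin centre of underside.
- brush_jar: Bystander: white jar 76 mm diameter with brushes, about 160 mm tall, behind the head stop; origin centre of underside.
- screwdriver: Bystander: black-handled screwdriver 220 mm long lying behind the neck; origin under its middle.

How it is judged:
By the outcome, as a careful person would: the job done as asked, in the order asked, and still so for the second after the job is handed in, with the robot touching nothing.
It also fails if it takes over 70 s, if anything falls off the work surface, if the arm or the gripper's body presses on something with over 40 N, if the wrist force passes 120 N, or if a joint passes its speed limit or range.

### The arm

A 7-joint arm with a two-finger parallel gripper is mounted at the origin on the work surface. World frame = base frame: x ahead of the robot, y to its left, z up, the work surface at z = 0. Lengths are in mm, angles in rad, forces in N, time in s.
With the tool pointing down it reaches from about 425 to 875 mm from the base axis. Payload 8.4 kg.
Tool frame: the origin (TCP) lies at the very end of the fingers, on their centre line; the grasp point (between the pads) lies robot.pinch_z behind it (robot.pinch_z is the distance from the TCP to the grasp point, in mm); z points along the fingers, y is the line along which they close (so a half turn about z gives the same grasp; the last joint's range is limited). The gripper opens to 87 mm and grips with 3 to 60 N. Pads are 19 mm wide; open, the fingers measure 117 mm over their backs; the gripper's body (75 mm by 190 mm) begins 51 mm behind the grasp point.
Start: joints at [1.158, 0.333, 0.04, 1.465, -0.013, 1.343, -0.059], TCP at [200.616, -618.237, 222.546] pointing down, gripper open.
Joint ranges: [-2.58, 2.58], [-0.38, 2.09], [-1.3, 1.39], [0.25, 2.4], [-1.5, 4.64], [0.08, 2.09], [-2.65, 2.65]. Speed limits (rad/s): [2.22, 2.22, 2.79, 2.79, 3.14, 3.14, 3.14].

### API

Orientations are given as a unit quaternion [w, x, y, z].
In Python, from plant import robot gives the robot as it stands.
- The arm moves only by the tool step_arm, never from a script. Its argument "plan" is a list of rows, each an object with "dr": the turn, a rotation vector about the world's x, y, z in degrees, a list of three; "slide": the shift along the world's x, y, z in mm, a list of three; "grip": the opening, from 0 (shut) to 1 (fully open). In form: [{"dr": [rx, ry, rz], "slide": [dx, dy, dz], "grip": grip}, ...]. A call has 1 to 20 rows; each row shifts and turns the commanded pose from where the row before left it; what a row does not reach is not made up. A row lasts 1/10 s, in which the tool goes at most 50 mm and 8.59 degrees, less where a joint would pass 70% of its speed; a pose out of reach is approached as far as the arm can. A call is refused whole if a number of a shift passes 50 or a number of a turn 8.59, either way. A call with a gripper value outside its range is refused whole. The fingers move at their own pace and stop on an object; "squeeze" is the grip in N (left out, the last holds). Time passes only in rows, so rows that do not move let the fingers close. It gives the time, the measured TCP pose, the force, the opening and the grip force at its end, in the units of the state.
- robot.state(): the state, without advancing time (a new reading comes with each control period).
- robot.capture(name): name is "scene" or "top" or "wrist"; returns the picture (480x640x3 uint8, red, green, blue); there is no depth.
- robot.camera_params(name): a dict with "intrinsics" (3x3 intrinsics, pixels), "T" (4x4, takes a point from camera to world coordinates); the wrist camera has in their place "hand_eye" (4x4, takes a point from camera to tool coordinates, whose origin is the TCP and whose axes are the flange's). Camera axes: x right, y up, looking along -z (the intrinsics and any distortion apply to the point x, -y, -z); pixel columns grow to the right and rows downward; lengths in mm; the calibration is good to about 2 mm. The wrist camera is an equidistant fisheye: a pixel r from the principal point sees the ray r / f radians off the axis. A picture is of the moment at which its call begins: read the wrist's pose just before it. camera_params takes no time and is no camera call.
- robot.finish_job(): hands the job in; it is judged then, once.
The state is a dict: "time_s": time; "joint_pos": joint angles; "qd": joint speeds; "joint_efforts": joint torques, N m; "tool_pos": TCP position; "tool_rot": TCP orientation; "force": force on the tool from outside, world axes, zero at the start; "torque": the same for the moment, N m; "width": opening from 0.0 (shut) to 1.0 (fully open); "finger_force": force on a finger pad.
Only numpy, scipy, OpenCV 4.12 (cv2) and the standard library are available. Lean on these libraries where they do the work, as an engineer would, in place of code of your own. Each camera call takes 0.05 s, during which the arm holds its last target. There are 200 camera calls.

## Working session

There is one attempt and no reset: what is moved stays moved. The work goes in short steps, Python scripts to look and compute and a tool call to move; the robot and the scene stay as the last step left them, time stands still between calls to the robot, and variables do not carry over. Pictures are saved under pics/ and viewed, at most 10 in all, crops included, and the job is handed in when it is done.

Besides the shell and the picture viewer there is one more tool, called after "Call:" by a JSON object that holds its "op" and its "data", one argument or row to a line. step_arm: Moves the arm, as the interface text tells. Its arguments: {"type":"object","properties":{"plan":{"type":"array","items":{"type":"object","properties":{"dr":{"type":"array","items":{"type":"number"}},"slide":{"type":"array","items":{"type":"number"}},"grip":{"type":"number"}}}},"squeeze":{"type":"number"}},"required":["plan"]}

```bash
ls; mkdir -p pics
python3 - <<'E'
from plant import robot
import cv2,numpy as np
np.set_printoptions(precision=4,suppress=True)
print(robot.state(), robot.pinch_z)
for n in ("scene","top","wrist"):
    print(n,robot.camera_params(n))
    cv2.imwrite(f"pics/{n}0.png",robot.capture(n)[:,:,::-1])
E
```

```text
pics
{'time_s': 0.0, 'joint_pos': array([ 1.1578,  0.3339,  0.0399,  1.4663, -0.0134,  1.3433, -0.0585]), 'qd': array([ 0.0002,  0.001 , -0.0023,  0.0023, -0.0002,  0.0007, -0.0001]), 'joint_efforts': array([ -0.001 , -65.6372,   1.3347, -40.3791,  -0.0598,   0.0451,
         0.0002]), 'tool_pos': array([ 200.4442, -617.808 ,  221.645 ]), 'tool_rot': array([-0.0008,  0.9877,  0.1562, -0.0002]), 'force': array([-0.7973, -0.0943, -0.1086]), 'torque': array([ 0.0168, -0.0036,  0.0049]), 'finger_force': 0.0, 'width': 0.9987874148619248} 18.700000000000003
scene {'intrinsics': array([[570.9695,   0.    , 314.832 ],
       [  0.    , 570.9695, 242.2205],
       [  0.    ,   0.    ,   1.    ]]), 'T': array([[  -0.6492,   -0.6317,    0.4236, 1218.2847],
       [   0.7604,   -0.5278,    0.3784,  570.8293],
       [  -0.0155,    0.5678,    0.823 , 1364.1843],
       [   0.    ,    0.    ,    0.    ,    1.    ]])}
top {'intrinsics': array([[481.3666,   0.    , 324.8488],
       [  0.    , 481.3666, 243.9089],
       [  0.    ,   0.    ,   1.    ]]), 'T': array([[   0.0033,    0.9963,   -0.0858,  489.9989],
       [  -1.    ,    0.0028,   -0.0064,  -12.1798],
       [  -0.0061,    0.0859,    0.9963, 1192.4785],
       [   0.    ,    0.    ,    0.    ,    1.    ]])}
wrist {'intrinsics': array([[371.6483,   0.    , 323.0525],
       [  0.    , 371.6483, 241.0137],
       [  0.    ,   0.    ,   1.    ]]), 'hand_eye': array([[  -0.0003,    0.9613,    0.2756,   76.2159],
       [   1.    ,    0.0007,   -0.0014,    0.2529],
       [  -0.0015,    0.2756,   -0.9613, -161.3308],
       [   0.    ,    0.    ,    0.    ,    1.    ]])}
```

View pics/top0.png

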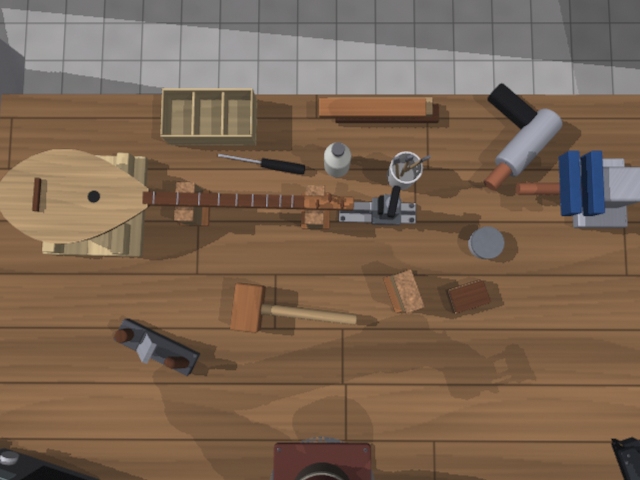

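View pics/scene0.png

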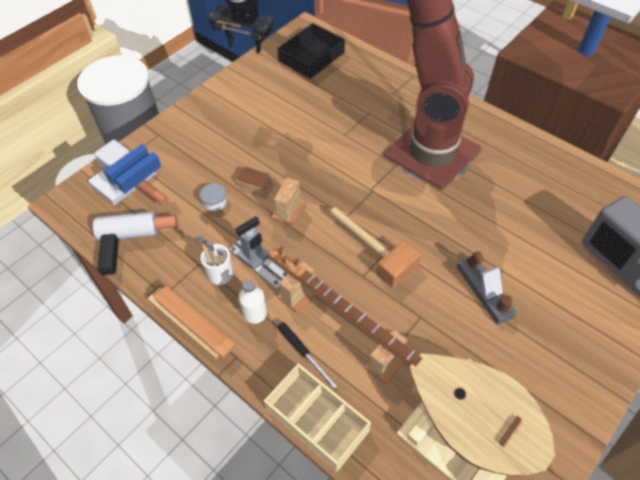

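The top view shows the spare rest at about (404,292), the stop with its knob at (392,200), and the neck running from (147,198) to about (350,203), with rests at (186,201) and (316,205). The scene view shows the same layout. I'll enlarge both to pick corners.

```bash
cat > h.py <<'E'
import numpy as np,cv2
from scipy.spatial.transform import Rotation as R
from plant import robot
np.set_printoptions(precision=2,suppress=True)
def ray(n,uv,pose=None):
    p=robot.camera_params(n);K=p["intrinsics"];u,v=uv
    x=(u-K[0,2])/K[0,0];y=(v-K[1,2])/K[1,1]
    if n=="wrist":
        r=np.hypot(x,y);s=np.sin(r)/max(r,1e-9);d=np.array([x*s,-y*s,-np.cos(r)])
        T=np.eye(4);q=pose[1];T[:3,:3]=R.from_quat([q[1],q[2],q[3],q[0]]).as_matrix();T[:3,3]=pose[0];T=T@p["hand_eye"]
    else: d=np.array([x,-y,-1.]);T=p["T"]
    return T[:3,3],T[:3,:3]@d
def plane(n,uv,z,pose=None):
    o,d=ray(n,uv,pose);return o+d*(z-o[2])/d[2]
def two(r1,r2):
    (a,d),(b,e)=r1,r2
    s=np.linalg.lstsq(np.c_[d,-e],b-a,rcond=None)[0]
    p,q=a+s[0]*d,b+s[1]*e
    return (p+q)/2,np.linalg.norm(p-q)
def proj(n,P,pose=None):
    p=robot.camera_params(n);K=p["intrinsics"];T=p.get("T")
    if n=="wrist":
        q=pose[1];T=np.eye(4);T[:3,:3]=R.from_quat([q[1],q[2],q[3],q[0]]).as_matrix();T[:3,3]=pose[0];T=T@p["hand_eye"]
    c=T[:3,:3].T@(np.asarray(P,float)-T[:3,3]);x,y,z=c[0],-c[1],-c[2]
    if n=="wrist":
        r=np.hypot(x,y);th=np.arctan2(r,z);x,y=x/r*th,y/r*th
    else: x,y=x/z,y/z
    return np.array([K[0,0]*x+K[0,2],K[1,1]*y+K[1,2]])
def snap(name,f):
    s=robot.state();im=robot.capture(name)[:,:,::-1].copy();cv2.imwrite(f"pics/{f}.png",im)
    np.savez(f"pics/{f}.npz",p=s["tool_pos"],q=s["tool_rot"]);return im
def pose(f):
    z=np.load(f"pics/{f}.npz");return z["p"],z["q"]
E
python3 - <<'E'
import cv2
a=cv2.imread("pics/top0.png")[160:330,140:460];a=cv2.resize(a,None,fx=2.5,fy=2.5,interpolation=cv2.INTER_CUBIC);cv2.imwrite("pics/topc.png",a)
b=cv2.imread("pics/scene0.png")[160:400,210:450];b=cv2.resize(b,None,fx=2.5,fy=2.5,interpolation=cv2.INTER_CUBIC);cv2.imwrite("pics/scenec.png",b)
E
```

```text
(no output)
```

View pics/topc.png

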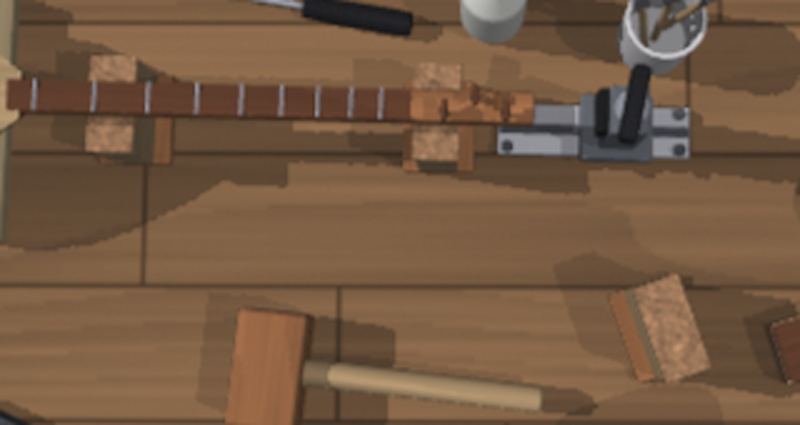

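View pics/scenec.png

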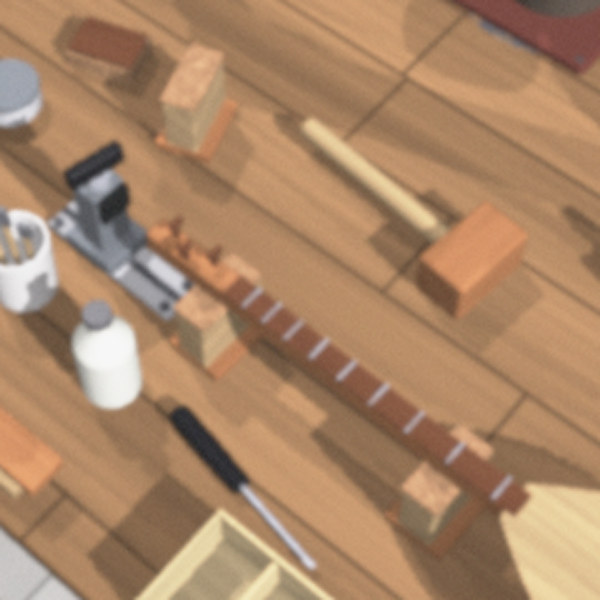

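The crops show, in crop pixels:
- **Spare cap corners:** top (635,287), (679,276), (710,364), (667,381); scene (190,45), (225,60), (163,95).
- **Knob bar:** top (638,68)-(630,140); scene (70,175)-(120,152).
- **Neck end:** near (532,108) in the top view.

Run:
```python
from h import *
t=lambda X,Y:(140+X/2.5,160+Y/2.5); s=lambda X,Y:(210+X/2.5,160+Y/2.5)
print("cap corners@100");[print(plane("top",t(*c),100)) for c in [(635,287),(679,276),(710,364),(667,381)]]
print("scene cap");[print(plane("scene",s(*c),100)) for c in [(190,45),(225,60),(208,112),(163,95)]]
print("cap tri", two(ray("top",t(673,327)),ray("scene",s(195,78))))
print("knob tri",two(ray("top",t(634,104)),ray("scene",s(94,165))))
print("knob ends",plane("top",t(638,68),178),plane("top",t(630,140),178),plane("scene",s(70,180),178),plane("scene",s(120,150),178))
for nm,c in [("left",(10,95)),("mid",(250,100.5)),("right",(400,104)),("end",(533,108))]: print(nm,plane("top",t(*c),135))
print("neck end scene",plane("scene",s(153,233),135), "bowl end", plane("scene",s(515,495),135))
print("rests@100: bowl",plane("top",t(90,104),100),plane("top",t(137,104),100),plane("top",t(112,55),100),plane("top",t(110,153),100))
print("head",plane("top",t(415,110),100),plane("top",t(461,110),100),plane("top",t(438,63),100),plane("top",t(435,161),100))
```

```text
cap corners@100
[ 514.39 -161.91  100.  ]
[ 524.46 -201.82  100.  ]
[ 445.42 -228.73  100.  ]
[ 430.1 -189.9  100. ]
scene cap
[ 448.32 -222.91  100.  ]
[ 439.36 -176.33  100.  ]
[ 509.2  -140.46  100.  ]
[ 523.62 -196.25  100.  ]
cap tri (array([ 476.34, -195.17,   87.85]), np.float64(6.693610060977304))
knob tri (array([ 671.35, -153.9 ,  157.34]), np.float64(1.721818667066694))
knob ends [ 699.36 -155.46  178.  ] [ 637.31 -148.09  178.  ] [ 709.77 -146.31  178.  ] [ 649.08 -133.46  178.  ]
left [682.67 397.99 135.  ]
mid [678.19 183.73 135.  ]
right [675.34  50.17 135.  ]
end [672.01 -68.02 135.  ]
neck end scene [684.15 -58.5  135.  ] bowl end [681.93 392.33 135.  ]
rests@100: bowl [680.83 337.5  100.  ] [680.93 294.19 100.  ] [726.62 318.53 100.  ] [635.45 317.78 100.  ]
head [675.94  38.41 100.  ] [676.03  -3.81 100.  ] [719.74  17.52 100.  ] [628.83  19.8  100.  ]
```

Call:
{"op": "step_arm", "data": {
  "plan": [
    {"slide":[24,40,3]},
    {"slide":[24,40,3]},
    {"slide":[24,40,3]},
    {"slide":[24,40,3]},
    {"slide":[24,40,3]},
    {"slide":[24,40,3]},
    {"slide":[24,40,3]},
    {"slide":[24,40,3]},
    {"slide":[24,40,3]},
    {"slide":[24,40,3]},
    {"slide":[0,0,0]},
    {"slide":[0,0,0]}
  ]
}}

```text
invalid input at $.plan[0]: expected keys dr, slide, grip
```

Run:
```python
from h import *
im=snap("wrist","w1");p=pose("w1");print(p,robot.state()["joint_pos"],robot.state()["width"])
cv2.imwrite("pics/w1v.png",im)
print([proj("wrist",P,p) for P in [(478,-195,100),(430,-190,100),(514,-162,100),(671,-153,178),(672,-68,135)]])
```

```text
(array([ 200.5 , -617.92,  221.88]), array([-0.  ,  0.99,  0.16, -0.  ])) [ 1.16  0.33  0.04  1.47 -0.01  1.34 -0.06] 0.9997301758946542
[array([  35.12, -107.38]), array([ 14.61, -71.69]), array([  31.49, -127.45]), array([  61.22, -243.9 ]), array([  33.11, -210.69])]
```

View pics/w1v.png

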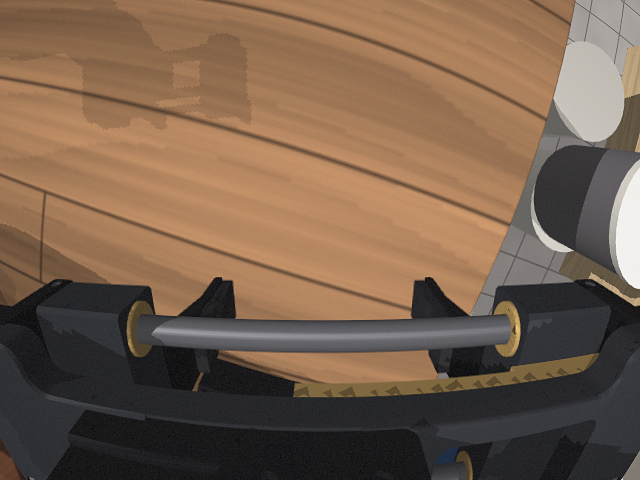

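That move was refused because every row needs all its keys. The picture shows only bare bench from the start pose, with the fingertips at about (222,285) and (425,285). Moving now with full rows.

Call:
{"op": "step_arm", "data": {
  "plan": [
    {"dr":[0,0,0],"grip":1,"slide":[24,40,3]},
    {"dr":[0,0,0],"grip":1,"slide":[24,40,3]},
    {"dr":[0,0,0],"grip":1,"slide":[24,40,3]},
    {"dr":[0,0,0],"grip":1,"slide":[24,40,3]},
    {"dr":[0,0,0],"grip":1,"slide":[24,40,3]},
    {"dr":[0,0,0],"grip":1,"slide":[24,40,3]},
    {"dr":[0,0,0],"grip":1,"slide":[24,40,3]},
    {"dr":[0,0,0],"grip":1,"slide":[24,40,3]},
    {"dr":[0,0,0],"grip":1,"slide":[24,40,3]},
    {"dr":[0,0,0],"grip":1,"slide":[24,40,3]},
    {"dr":[0,0,0],"grip":1,"slide":[0,0,0]},
    {"dr":[0,0,0],"grip":1,"slide":[0,0,0]},
    {"dr":[0,0,0],"grip":1,"slide":[0,0,0]}
  ]
}}

```text
time_s: 1.5
tool_pos: [439.9, -219.4, 252.3]
tool_rot: [0.0, 0.988, 0.155, -0.0]
force: [-0.0, 0.1, 0.1]
width: 1.0
finger_force: 0.0
```

Run:
```python
from h import *
im=snap("wrist","w2");p=pose("w2");print(p,robot.state()["joint_pos"])
print([proj("wrist",P,p) for P in [(478,-195,100),(430,-190,100),(514,-162,100),(671,-153,178),(672,-68,135)]])
```

```text
(array([ 439.91, -219.37,  252.31]), array([ 0.  ,  0.99,  0.16, -0.  ])) [ 0.69  0.01 -0.32  1.78  0.    1.35 -0.89]
[array([308.59, 175.52]), array([286.66, 226.25]), array([283.97, 123.45]), array([333.68, -88.91]), array([232.27, -80.85])]
```

View pics/w2.png

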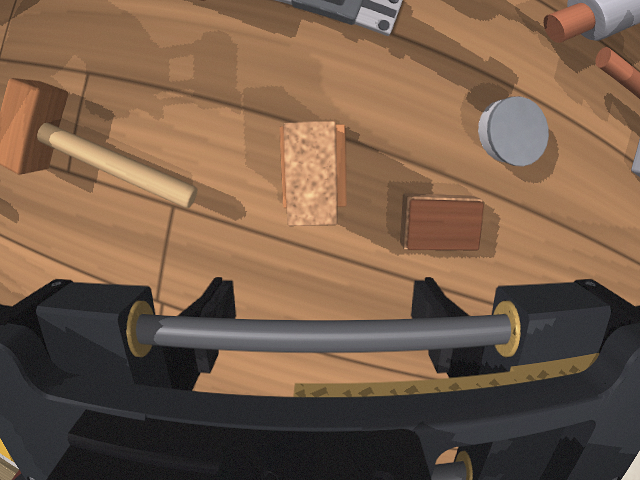

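The wrist view shows the cap corners at (285,123), (334,121), (336,223) and (288,225). The mallet is at the left, and the sanding block at (443,223) and the tin at (515,130) are at the right.

Run:
```python
from h import *
p=pose("w2")
im=cv2.imread("pics/w2.png");
C=[(285,123),(334,121),(336,223),(288,225)]
P=[plane("wrist",c,100,p) for c in C];P=np.array(P);print(P)
print("centre",P.mean(0),"yaw",[np.degrees(np.arctan2(*(P[i]-P[j])[1::-1])) for i,j in((0,3),(1,2))],np.linalg.norm(P[0]-P[3]),np.linalg.norm(P[0]-P[1]))
t=lambda X,Y:(140+X/2.5,160+Y/2.5)
for a,b in zip(C,[(635,287),(679,276),(710,364),(667,381)]): print(two(ray("wrist",a,p),ray("top",t(*b))))
q=p[1];print("tool x yaw",np.degrees(2*np.arctan2(q[2],q[1])))
for b in [(238,310),(310,318),(345,370),(540,405)]: print("mallet",plane("top",t(*b),65 if b[0]<320 else 30))
```

```text
[[ 514.61 -162.72  100.  ]
 [ 528.44 -201.11  100.  ]
 [ 445.89 -229.98  100.  ]
 [ 431.43 -190.8   100.  ]]
centre [ 480.09 -196.15  100.  ] yaw [np.float64(18.653262137349543), np.float64(19.273479357588947)] 87.78622596251965 40.80724754060256
(array([ 514.55, -162.36,   96.63]), np.float64(0.1663732902120721))
(array([ 526.14, -200.76,  107.52]), np.float64(3.857168357242245))
(array([ 445.01, -230.15,   94.85]), np.float64(0.8635425811016658))
(array([ 429.85, -190.77,   94.16]), np.float64(0.20358594694042892))
tool x yaw 17.890462313346926
mallet [492.52 204.26  65.  ]
mallet [485.3 136.8  65. ]
mallet [435.59 107.13  30.  ]
mallet [403.07 -79.76  30.  ]
```

Call:
{"op": "step_arm", "data": {
  "plan": [
    {"dr":[2.3,-6.6,0.2],"grip":1,"slide":[-6,0,-18]},
    {"dr":[2.3,-6.6,0.2],"grip":1,"slide":[-6,0,-18]},
    {"dr":[2.3,-6.6,0.2],"grip":1,"slide":[-6,0,-18]},
    {"dr":[2.3,-6.6,0.2],"grip":1,"slide":[-6,0,-18]},
    {"dr":[2.2,-6.6,0.2],"grip":1,"slide":[-6,0,-18]},
    {"dr":[0,0,0],"grip":1,"slide":[0,0,-20]},
    {"dr":[0,0,0],"grip":1,"slide":[0,0,0]},
    {"dr":[0,0,0],"grip":1,"slide":[0,0,0]},
    {"dr":[0,0,0],"grip":1,"slide":[0,0,0]}
  ]
}}

```text
time_s: 2.45
tool_pos: [412.1, -218.5, 145.6]
tool_rot: [-0.052, 0.942, 0.159, 0.29]
force: [0.7, -0.2, 0.5]
width: 0.998
finger_force: 0.0
```

```bash
cat >> h.py <<'E'
def show():
    s=robot.state();q=s["tool_rot"];M=R.from_quat([q[1],q[2],q[3],q[0]]).as_matrix();np.set_printoptions(precision=3,suppress=True)
    a=M[:,2];print("t",s["time_s"],"tcp",s["tool_pos"],"grasp",s["tool_pos"]-robot.pinch_z*a,"\naxis",a,"yaw a",np.degrees(np.arctan2(a[1],a[0])),"lean",np.degrees(np.arccos(-a[2])),"xyaw",np.degrees(np.arctan2(M[1,0],M[0,0])),"y",M[:,1],"\nj",s["joint_pos"],"F",s["force"],"T",s["torque"],"w",s["width"],"ff",s["finger_force"])
    return s,M
E
python3 -c "
from h import *
show()"
```

```text
t 2.45 tcp [ 412.07  -218.462  145.59 ] grasp [ 402.165 -222.008  161.05 ] 
axis [ 0.53   0.19  -0.827] yaw a 19.697025374161974 lean 34.23797416387429 xyaw 19.001489991951807 y [ 0.329 -0.944 -0.006] 
j [ 0.822 -0.129 -0.014  2.282 -0.741  0.869  0.029] F [ 0.67  -0.24   0.543] T [-0.217  0.629 -0.054] w 0.9983204621486259 ff 0.0
```

Call:
{"op": "step_arm", "data": {
  "plan": [
    {"dr":[0,0,0],"grip":1,"slide":[13,4.2,-21]},
    {"dr":[0,0,0],"grip":1,"slide":[13,4.2,-22]},
    {"dr":[0,0,0],"grip":1,"slide":[13,4.2,-22]},
    {"dr":[0,0,0],"grip":1,"slide":[12.3,4.2,-21]},
    {"dr":[0,0,0],"grip":1,"slide":[0,0,0]},
    {"dr":[0,0,0],"grip":1,"slide":[0,0,0]},
    {"dr":[0,0,0],"grip":1,"slide":[0,0,0]}
  ]
}}

```text
time_s: 3.15
tool_pos: [463.0, -201.9, 59.7]
tool_rot: [-0.052, 0.942, 0.158, 0.29]
force: [0.0, -0.4, -0.6]
width: 1.001
finger_force: 0.0
```

```bash
python3 -c "
from h import *
show();snap('wrist','w3')"
```

```text
t 3.15 tcp [ 463.006 -201.854   59.683] grasp [ 453.09  -205.398   75.136] 
axis [ 0.53   0.19  -0.826] yaw a 19.665274446228327 lean 34.27127043879678 xyaw 18.967942445610444 y [ 0.329 -0.944 -0.006] 
j [ 0.75   0.071 -0.072  2.313 -0.929  0.637  0.177] F [ 0.048 -0.439 -0.616] T [-0.283  0.615  0.017] w 1.0005770411806514 ff 0.0
```

View pics/w3.png

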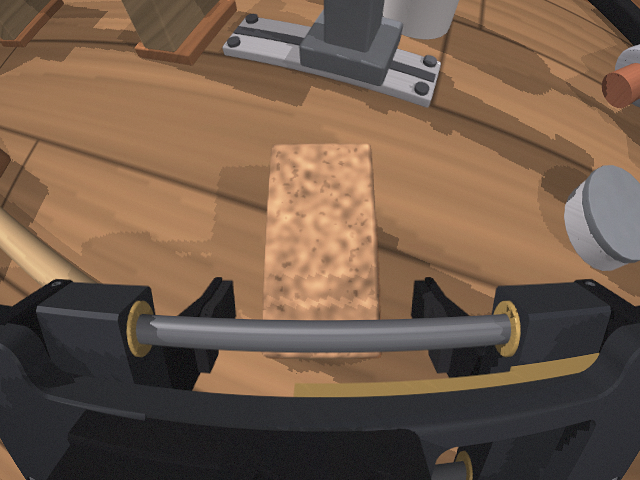

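The block (columns 265 to 378) sits centred between the fingers (222 and 425) and square to them. Grip and lift.

Call:
{"op": "step_arm", "data": {
  "plan": [
    {"dr":[0,0,0],"grip":0,"slide":[0,0,0]},
    {"dr":[0,0,0],"grip":0,"slide":[0,0,0]},
    {"dr":[0,0,0],"grip":0,"slide":[0,0,0]},
    {"dr":[0,0,0],"grip":0,"slide":[0,0,0]},
    {"dr":[0,0,0],"grip":0,"slide":[0,0,0]},
    {"dr":[0,0,0],"grip":0,"slide":[0,0,0]},
    {"dr":[0,0,0],"grip":0,"slide":[0,0,0]}
  ],
  "squeeze": 45
}}

```text
time_s: 3.9
tool_pos: [462.5, -201.0, 58.1]
tool_rot: [-0.053, 0.943, 0.158, 0.289]
force: [-1.1, -0.4, -0.5]
width: 0.498
finger_force: 45.0
```

```bash
python3 -c "
from h import *
show()"
```

```text
t 3.9 tcp [ 462.548 -201.021   58.143] grasp [ 452.658 -204.586   73.608] 
axis [ 0.529  0.191 -0.827] yaw a 19.82640649387416 lean 34.20716148962364 xyaw 18.911551511517736 y [ 0.329 -0.944 -0.007] 
j [ 0.75   0.073 -0.072  2.315 -0.93   0.635  0.178] F [-1.14  -0.352 -0.47 ] T [-0.213  0.585 -0.066] w 0.49815345895079727 ff 44.999993182718754
```

The width reads 43 mm, so the pads are on the cap's overhang. I'll regrip 15 mm lower, on the 40 mm block.

Call:
{"op": "step_arm", "data": {
  "plan": [
    {"dr":[0,0,0],"grip":0.8,"slide":[0,0,0]},
    {"dr":[0,0,0],"grip":0.8,"slide":[0,0,0]},
    {"dr":[0,0,0],"grip":0.8,"slide":[0,0,0]},
    {"dr":[0,0,0],"grip":0.8,"slide":[0,0,0]},
    {"dr":[0,0,0],"grip":0.8,"slide":[0,0,-8]},
    {"dr":[0,0,0],"grip":0.8,"slide":[0,0,-8]},
    {"dr":[0,0,0],"grip":0.8,"slide":[0,0,0]},
    {"dr":[0,0,0],"grip":0,"slide":[0,0,0]},
    {"dr":[0,0,0],"grip":0,"slide":[0,0,0]},
    {"dr":[0,0,0],"grip":0,"slide":[0,0,0]},
    {"dr":[0,0,0],"grip":0,"slide":[0,0,0]},
    {"dr":[0,0,0],"grip":0,"slide":[0,0,0]},
    {"dr":[0,0,0],"grip":0,"slide":[0,0,0]}
  ]
}}

```text
time_s: 5.2
tool_pos: [462.7, -201.2, 42.5]
tool_rot: [-0.052, 0.943, 0.158, 0.29]
force: [-0.8, -0.1, 2.1]
width: 0.459
finger_force: 44.9
```

```bash
python3 -c "
from h import *
show()"
```

```text
t 5.2 tcp [ 462.719 -201.192   42.459] grasp [ 452.822 -204.751   57.921] 
axis [ 0.529  0.19  -0.827] yaw a 19.77381200274463 lean 34.225749041391026 xyaw 18.933346785566137 y [ 0.329 -0.944 -0.007] 
j [ 0.754  0.107 -0.077  2.324 -0.976  0.608  0.236] F [-0.77  -0.084  2.129] T [-0.255  0.495 -0.011] w 0.4588391773328806 ff 44.93704859982245
```

Call:
{"op": "step_arm", "data": {
  "plan": [
    {"dr":[0,0,0],"grip":0,"slide":[0,0,15]},
    {"dr":[0,0,0],"grip":0,"slide":[0,0,30]},
    {"dr":[0,0,0],"grip":0,"slide":[0,0,35]},
    {"dr":[0,0,-1.7],"grip":0,"slide":[6.6,15,0]},
    {"dr":[0,0,-1.7],"grip":0,"slide":[6.6,30,0]},
    {"dr":[0,0,-1.7],"grip":0,"slide":[6.6,33,0]},
    {"dr":[0,0,-1.7],"grip":0,"slide":[6.6,33,0]},
    {"dr":[0,0,-1.7],"grip":0,"slide":[6.6,34,0]},
    {"dr":[0,0,-1.7],"grip":0,"slide":[6.6,34,0]},
    {"dr":[0,0,-1.7],"grip":0,"slide":[6.6,34,0]},
    {"dr":[0,0,-1.7],"grip":0,"slide":[6.6,34,0]},
    {"dr":[0,0,-1.7],"grip":0,"slide":[6.6,34,0]},
    {"dr":[0,0,-1.7],"grip":0,"slide":[6.6,34,0]},
    {"dr":[0,0,-1.7],"grip":0,"slide":[6.6,33,0]},
    {"dr":[0,0,-1.7],"grip":0,"slide":[6.6,20,0]},
    {"dr":[0,0,0],"grip":0,"slide":[0,0,0]},
    {"dr":[0,0,0],"grip":0,"slide":[0,0,0]},
    {"dr":[0,0,0],"grip":0,"slide":[0,0,0]}
  ]
}}

```text
time_s: 7.0
tool_pos: [526.9, 132.1, 116.9]
tool_rot: [-0.004, 0.959, 0.006, 0.282]
force: [0.6, -0.6, -3.0]
width: 0.456
finger_force: 44.9
```

```bash
python3 -c "
from h import *
show();snap('wrist','w4');p=pose('w4')
for P in [(677,167,135),(681,318,100),(674,18.5,100),(672,-68,135),(682.7,398,135)]: print(P,proj('wrist',P,p))"
```

```text
t 7.0 tcp [526.892 132.125 116.855] grasp [516.762 131.91  132.573] 
axis [ 0.542  0.011 -0.84 ] yaw a 1.2151131343045436 lean 32.807413597420506 xyaw 0.6482650516625622 y [ 0.014 -1.    -0.005] 
j [ 0.932 -0.216 -1.289  2.282 -0.005  0.382 -1.962] F [ 0.645 -0.561 -2.968] T [0.02  1.034 0.003] w 0.45619253409478056 ff 44.93247868493199
(677, 167, 135) [268.484  41.916]
(681, 318, 100) [90.186 93.565]
(674, 18.5, 100) [484.777  92.406]
(672, -68, 135) [602.004  84.522]
(682.7, 398, 135) [ 2.161 83.939]
```

View pics/w4.png

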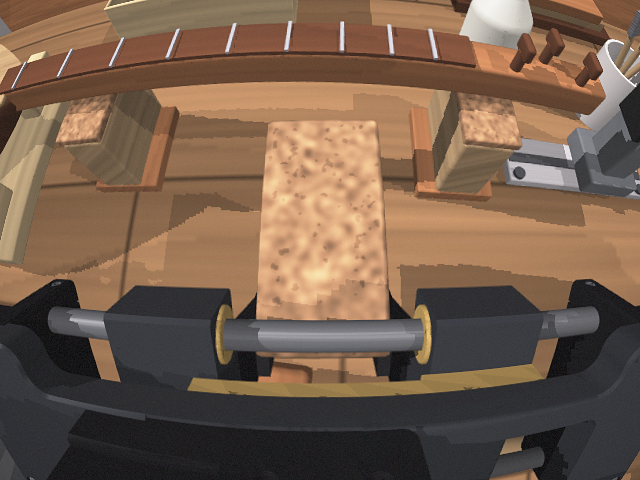

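The wrist view shows the held rest square in the fingers. The bowl rest's foot front edge is at about (98,185)-(162,188) and its cap's lower front at (58,143)-(103,147). The head rest's foot is at (417,192)-(491,198) and its cap at (461,141)-(521,147). The arm fell short in y, with joint 3 close to its limit.

Run:
```python
from h import *
p=pose("w4");f=lambda u,z:plane("wrist",u,z,p)
for n,us,z in [("bowl foot",[(98,184),(162,185)],13),("head foot",[(416,188),(491,194)],13),("bowl cap",[(58,143),(104,147)],92),("head cap",[(460,141),(521,149)],92)]:
    A=[f(u,z) for u in us];print(n,*A,"mid",(A[0]+A[1])/2)
# neck top near edge from mask: first find along columns the top-near edge? use fingerboard (dark) / side boundary
for u in [(20,93),(130,68),(250,54),(340,51),(420,55),(470,66)]: print("neck near top edge",f(u,135))
```

```text
bowl foot [642.55 350.47  13.  ] [638.42 277.56  13.  ] mid [640.49 314.02  13.  ]
head foot [635.97  54.9   13.  ] [633.5  -15.28  13.  ] mid [634.74  19.81  13.  ]
bowl cap [642.14 342.52  92.  ] [633.23 292.14  92.  ] mid [637.69 317.33  92.  ]
head cap [634.9   42.18  92.  ] [633.14  -5.04  92.  ] mid [634.02  18.57  92.  ]
neck near top edge [665.47 363.71 135.  ]
neck near top edge [666.04 258.19 135.  ]
neck near top edge [666.74 177.16 135.  ]
neck near top edge [668.03 123.76 135.  ]
neck near top edge [668.54  75.53 135.  ]
neck near top edge [663.78  44.06 135.  ]
```

Call:
{"op": "step_arm", "data": {
  "plan": [
    {"dr":[0,0,0],"grip":0,"slide":[0,0,0]},
    {"dr":[0,0,-1],"grip":0,"slide":[5,10,0]},
    {"dr":[0,0,-1],"grip":0,"slide":[5,10,0]},
    {"dr":[0,0,0],"grip":0,"slide":[0,0,0]},
    {"dr":[0,0,0],"grip":0,"slide":[0,0,0]}
  ]
}}

```text
time_s: 7.55
tool_pos: [534.6, 150.3, 116.3]
tool_rot: [-0.0, 0.96, -0.007, 0.281]
force: [0.2, 0.4, -2.8]
width: 0.455
finger_force: 44.9
```

```bash
python3 -c "
from h import *
show()"
```

```text
t 7.55 tcp [534.565 150.28  116.306] grasp [524.492 150.338 132.06 ] 
axis [ 0.539 -0.003 -0.843] yaw a -0.3282623455671205 lean 32.5940277378223 xyaw -0.9560000692057701 y [-0.014 -1.    -0.005] 
j [ 0.838 -0.088 -1.3    2.248  0.41   0.44  -2.399] F [ 0.184  0.407 -2.836] T [-0.034  1.06  -0.026] w 0.4547764105272869 ff 44.93269860511646
```

Call:
{"op": "step_arm", "data": {
  "plan": [
    {"dr":[0,-0.8,0],"grip":0,"slide":[10,6,0]},
    {"dr":[0,-0.8,0],"grip":0,"slide":[10,6,-20]},
    {"dr":[0,0,-0.5],"grip":0,"slide":[4,5,-30]},
    {"dr":[0,0,0],"grip":0,"slide":[0,0,-14]},
    {"dr":[0,0,0],"grip":0,"slide":[0,0,0]},
    {"dr":[0,0,0],"grip":0,"slide":[0,0,0]}
  ]
}}

```text
time_s: 8.15
tool_pos: [546.9, 152.6, 101.3]
tool_rot: [-0.006, 0.958, -0.006, 0.286]
force: [-0.0, 0.2, -2.6]
width: 0.457
finger_force: 44.9
```

```bash
python3 -c "
from h import *
show()"
```

```text
t 8.15 tcp [546.908 152.603 101.338] grasp [536.643 152.45  116.968] 
axis [ 0.549  0.008 -0.836] yaw a 0.8526215549530521 lean 33.29881233069336 xyaw -1.0151772722990997 y [-0.008 -1.    -0.015] 
j [ 0.347  0.007 -0.859  2.261  0.676  0.44  -2.649] F [-0.007  0.202 -2.617] T [ 0.043  1.06  -0.035] w 0.45727782770854725 ff 44.93267153156921
```

Call:
{"op": "step_arm", "data": {
  "plan": [
    {"dr":[0,0,0],"grip":0,"slide":[0,3,-3]},
    {"dr":[0,0,0],"grip":0,"slide":[0,3,-3]},
    {"dr":[0,0,0],"grip":0,"slide":[0,0,0]},
    {"dr":[0,0,0],"grip":0,"slide":[0,0,0]},
    {"dr":[0,0,0],"grip":0,"slide":[0,0,0]}
  ]
}}

```text
time_s: 8.65
tool_pos: [547.1, 154.9, 99.4]
tool_rot: [-0.008, 0.959, -0.006, 0.285]
force: [0.3, -0.6, -3.9]
width: 0.458
finger_force: 44.9
```

```bash
python3 -c "
from h import *
show()"
```

```text
t 8.65 tcp [547.124 154.895  99.382] grasp [536.915 154.687 115.049] 
axis [ 0.546  0.011 -0.838] yaw a 1.1682342339684673 lean 33.094477046664906 xyaw -1.0480563812504875 y [-0.007 -1.    -0.018] 
j [ 0.21   0.008 -0.728  2.263  0.673  0.439 -2.653] F [ 0.332 -0.64  -3.928] T [-0.017  1.078 -0.039] w 0.4579228819449313 ff 44.93284588912502
```

Call:
{"op": "step_arm", "data": {
  "plan": [
    {"dr":[0,0,-4],"grip":0,"slide":[0,0,0]},
    {"dr":[0,0,-4],"grip":0,"slide":[0,0,0]},
    {"dr":[0,0,-4],"grip":0,"slide":[5,0,0]},
    {"dr":[0,0,0],"grip":0,"slide":[5,0,0]},
    {"dr":[0,0,0],"grip":0,"slide":[0,0,0]},
    {"dr":[0,0,0],"grip":0,"slide":[0,0,0]},
    {"dr":[0,0,0],"grip":0,"slide":[0,0,0]}
  ]
}}

```text
time_s: 9.35
tool_pos: [546.5, 144.9, 115.4]
tool_rot: [-0.002, 0.958, -0.049, 0.282]
force: [0.5, 1.1, -3.1]
width: 0.457
finger_force: 44.9
```

```bash
python3 -c "
from h import *
show()"
```

```text
t 9.35 tcp [546.469 144.86  115.381] grasp [536.355 145.311 131.104] 
axis [ 0.541 -0.024 -0.841] yaw a -2.549496555735929 lean 32.77934656812613 xyaw -6.444882789805327 y [-0.092 -0.995 -0.031] 
j [ 0.734 -0.008 -1.228  2.228  0.614  0.491 -2.654] F [ 0.491  1.142 -3.122] T [ 0.134  1.098 -0.039] w 0.4570134058445451 ff 44.93246240308508
```

```bash
cat > kin.py <<'E'
from h import *
import itertools
from scipy.optimize import least_squares
# joints, tcp, tool z, tool y
D=[([1.1578,.3339,.0399,1.4663,-.0134,1.3433,-.0585],[200.44,-617.81,221.65],[0,0,-1],[.3086,-.9512,0]),
([.822,-.129,-.014,2.282,-.741,.869,.029],[412.07,-218.46,145.59],[.53,.19,-.827],[.329,-.944,-.006]),
([.75,.071,-.072,2.313,-.929,.637,.177],[463.0,-201.85,59.68],[.53,.19,-.826],[.329,-.944,-.006]),
([.754,.107,-.077,2.324,-.976,.608,.236],[462.72,-201.19,42.46],[.529,.19,-.827],[.329,-.944,-.007]),
([.932,-.216,-1.289,2.282,-.005,.382,-1.962],[526.89,132.12,116.85],[.542,.011,-.84],[.014,-1,-.005]),
([.838,-.088,-1.3,2.248,.41,.44,-2.399],[534.56,150.28,116.3],[.539,-.003,-.843],[-.014,-1,-.005]),
([.347,.007,-.859,2.261,.676,.44,-2.649],[546.9,152.6,101.34],[.549,.008,-.836],[-.008,-1,-.015]),
([.21,.008,-.728,2.263,.673,.439,-2.653],[547.12,154.9,99.38],[.546,.011,-.838],[-.007,-1,-.018]),
([.734,-.008,-1.228,2.228,.614,.491,-2.654],[546.47,144.86,115.38],[.541,-.024,-.841],[-.092,-.995,-.031])]
def Rz(a):return R.from_euler('z',a).as_matrix()
def Ry(a):return R.from_euler('y',a).as_matrix()
def fk(j,L,S,off):
    z=lambda d:np.array([0,0,d]);x=lambda d:np.array([d,0,0])
    M=Rz(S[0]*j[0]+off[0]);p=z(L[0]);M=M@Ry(j[1]);M=M@Rz(S[1]*j[2]);p=p+M@(z(L[1])+x(L[4]))
    M=M@Ry(j[3]);p=p+M@x(L[5]);M=M@Rz(S[2]*j[4]);p=p+M@z(L[2]);M=M@Ry(j[5]);M=M@Rz(S[3]*j[6]+off[1])
    return p+M@(z(L[3])+x(0))+M@Rz(-S[3]*j[6]-off[1])@x(L[6]),M
if __name__=="__main__":
    best=[]
    for S in itertools.product([1,-1],repeat=4):
      for o in (0,np.pi):
        def f(v,pos=False):
            e=[]
            for j,p,a,y in D:
                P,M=fk(j,v[2:],S,v[:2]);e+=list(500*(M[:,2]-a))+list(500*(M[:,1]-y))+list(P-p)
            return np.array(e)
        r=least_squares(f,[0,o,330,400,400,300,0,0,0]);best.append((r.cost,S,r.x))
    best.sort(key=lambda b:b[0])
    for b in best[:3]:print(b)
E
python3 kin.py
```

```text
(np.float64(1948.9962382493336), (-1, -1, -1, -1), array([ -0.04,   1.53, 251.3 , 453.22, 505.68, 314.9 ,  37.43,  15.6 ,
        22.8 ]))
(np.float64(1948.9962382495123), (-1, -1, -1, -1), array([ -0.04,   1.53, 251.3 , 453.22, 505.68, 314.9 ,  37.43,  15.6 ,
        22.8 ]))
(np.float64(256321.37928165303), (1, 1, 1, 1), array([   0.25,    4.7 , 1152.68, -533.92,  -49.  , 1275.46, -674.65,
       -639.9 , -150.22]))
```

```bash
cat > ik.py <<'E'
from kin import *
S=(-1,-1,-1,-1);off=(-.04,1.53);L=[251.3,453.22,505.68,314.9,37.43,15.6,22.8]
lo=np.array([-2.58,-.38,-1.3,.25,-1.5,.08,-2.65]);hi=np.array([2.58,2.09,1.39,2.4,4.64,2.09,2.65])
def ik(tcp,lean,yaw,j3,j0):
    l,w=np.radians([lean,yaw]);a=np.array([np.sin(l)*np.cos(w),np.sin(l)*np.sin(w),-np.cos(l)]);y=np.array([np.sin(w),-np.cos(w),0])
    def f(q):
        j=np.array([q[0],q[1],j3,*q[2:]]);P,M=fk(j,L,S,off);return np.r_[(P-tcp)/100,(M[:,2]-a)*3,(M[:,1]-y)*3]
    i=[0,1,3,4,5,6];r=least_squares(f,np.clip(np.array(j0)[i],lo[i],hi[i]),bounds=(lo[i],hi[i]))
    return r.cost,np.array([r.x[0],r.x[1],j3,*r.x[2:]])
E
python3 - <<'E'
from ik import *
for nm,t,l,w in [("stage",[547,167,100],34,-1.3),("target",[660,167,45],34,-1.3),("grasp",[462.7,-201,42],34,19)]:
  print(nm)
  for j3 in (-1.2,-.9,-.6,-.3,0,.3,.6):
    b=min((ik(t,l,w,j3,j0) for j0 in ([-.3,.3,0,1.9,.5,.7,-.5],[.3,.0,0,2.2,.6,.45,-2.5],[.8,.1,0,2.3,-.9,.6,.2],[-.3,.3,0,1.9,3,.7,2])),key=lambda b:b[0])
    print(round(b[0],4),b[1])
E
```

```text
stage
0.0018 [ 0.7   0.03 -1.2   2.24  0.69  0.44 -2.65]
0.0009 [ 0.4   0.03 -0.9   2.24  0.69  0.44 -2.65]
0.0004 [ 0.1   0.02 -0.6   2.24  0.68  0.44 -2.65]
0.0002 [-0.2   0.02 -0.3   2.24  0.68  0.43 -2.65]
0.0001 [-0.5   0.02  0.    2.24  0.67  0.43 -2.65]
0.0 [-0.8   0.02  0.3   2.24  0.67  0.42 -2.65]
0.0 [-1.1   0.03  0.6   2.24  0.65  0.42 -2.64]
target
0.1302 [ 0.67  0.62 -1.2   1.95  1.15  0.74 -2.65]
0.055 [ 0.43  0.44 -0.9   1.97  0.98  0.57 -2.65]
0.0195 [ 0.16  0.36 -0.6   1.99  0.88  0.47 -2.65]
0.0039 [-0.12  0.32 -0.3   2.01  0.8   0.39 -2.65]
0.0 [-0.41  0.31  0.    2.02  0.71  0.33 -2.62]
0.0 [-0.67  0.32  0.3   2.02  0.45  0.29 -2.4 ]
0.0 [-0.93  0.36  0.6   2.01  0.07  0.27 -2.07]
grasp
0.0 [ 1.84  0.32 -1.2   2.3  -0.49  0.47 -0.12]
0.0 [ 1.58  0.2  -0.9   2.31 -0.75  0.54  0.1 ]
0.0 [ 1.3   0.15 -0.6   2.31 -0.86  0.58  0.18]
0.0 [ 1.01  0.13 -0.3   2.31 -0.93  0.61  0.23]
0.0 [ 0.72  0.13  0.    2.31 -0.98  0.64  0.26]
0.0 [ 0.42  0.13  0.3   2.31 -1.02  0.67  0.3 ]
0.0 [ 0.13  0.16  0.6   2.31 -1.07  0.7   0.33]
```

The fit explains the trouble: at the neck, this grasp needs the last joint near -2.65. The half-turned grasp would put it near +0.5. I'll set the rest down in front of the neck and regrip it with the tool turned by 180°.

Call:
{"op": "step_arm", "data": {
  "plan": [
    {"dr":[0,0,5],"grip":0,"slide":[0,-12,0]},
    {"dr":[0,0,5],"grip":0,"slide":[0,-12,0]},
    {"dr":[0,0,5],"grip":0,"slide":[0,-12,0]},
    {"dr":[0,0,0],"grip":0,"slide":[0,0,-20]},
    {"dr":[0,0,0],"grip":0,"slide":[0,0,-20]},
    {"dr":[0,0,0],"grip":0,"slide":[0,0,0]},
    {"dr":[0,0,0],"grip":0,"slide":[0,0,0]},
    {"dr":[0,0,0],"grip":0,"slide":[0,0,0]}
  ]
}}

```text
time_s: 10.15
tool_pos: [543.2, 123.3, 75.3]
tool_rot: [-0.025, 0.961, 0.032, 0.273]
force: [1.3, -0.6, -2.4]
width: 0.46
finger_force: 44.9
```

```bash
python3 -c "
from h import *
show()"
```

```text
t 10.15 tcp [543.194 123.254  75.307] grasp [533.402 122.044  91.193] 
axis [ 0.524  0.065 -0.849] yaw a 7.045635690196806 lean 31.842911423047894 xyaw 3.1871612808506913 y [ 0.074 -0.997 -0.03 ] 
j [ 0.73   0.051 -1.114  2.295  0.572  0.329 -2.374] F [ 1.339 -0.603 -2.379] T [-0.107  0.953  0.007] w 0.46017633853011614 ff 44.9325840245001
```

Call:
{"op": "step_arm", "data": {
  "plan": [
    {"dr":[-0.7,-1.2,0],"grip":0,"slide":[0,0,-8]},
    {"dr":[-0.6,-1.2,0],"grip":0,"slide":[0,0,-9]},
    {"dr":[0,0,0],"grip":0,"slide":[0,0,-7]},
    {"dr":[0,0,0],"grip":0,"slide":[0,0,-3]},
    {"dr":[0,0,0],"grip":0,"slide":[0,0,-3]},
    {"dr":[0,0,0],"grip":0,"slide":[0,0,0]},
    {"dr":[0,0,0],"grip":0,"slide":[0,0,0]}
  ]
}}

```text
time_s: 10.85
tool_pos: [542.2, 122.2, 52.3]
tool_rot: [-0.016, 0.958, 0.036, 0.284]
force: [-0.1, -0.2, -2.5]
width: 0.455
finger_force: 44.9
```

```bash
python3 -c "
from h import *
show()"
```

```text
t 10.85 tcp [542.241 122.216  52.253] grasp [532.072 121.276  67.918] 
axis [ 0.544  0.05  -0.838] yaw a 5.280700442778925 lean 33.10094725024152 xyaw 4.052218091638318 y [ 0.077 -0.997 -0.01 ] 
j [ 0.108  0.053 -0.529  2.349  0.819  0.275 -2.652] F [-0.072 -0.176 -2.452] T [-0.107  1.091  0.01 ] w 0.45526657448464614 ff 44.93277027737349
```

Call:
{"op": "step_arm", "data": {
  "plan": [
    {"dr":[0,0,3],"grip":0,"slide":[0,-6,0]},
    {"dr":[0,0,3],"grip":0,"slide":[0,-6,0]},
    {"dr":[0,-0.5,3],"grip":0,"slide":[0,-6,-3]},
    {"dr":[0,-0.5,0],"grip":0,"slide":[0,0,-3]},
    {"dr":[0,0,0],"grip":0,"slide":[0,0,-2]},
    {"dr":[0,0,0],"grip":0,"slide":[0,0,0]},
    {"dr":[0,0,0],"grip":0,"slide":[0,0,0]}
  ]
}}

```text
time_s: 11.55
tool_pos: [541.7, 104.4, 43.6]
tool_rot: [-0.034, 0.951, 0.101, 0.289]
force: [-0.6, -0.4, -3.5]
width: 0.461
finger_force: 44.9
```

```bash
python3 -c "
from h import *
show()"
```

```text
t 11.55 tcp [541.717 104.438  43.619] grasp [531.573 102.128  59.158] 
axis [ 0.543  0.124 -0.831] yaw a 12.82494068871667 lean 33.80609249626682 xyaw 11.954467420315709 y [ 0.212 -0.977 -0.007] 
j [ 0.25   0.059 -0.55   2.377  0.5    0.141 -2.125] F [-0.603 -0.434 -3.525] T [-0.248  1.049 -0.031] w 0.4608398457796622 ff 44.93236987385899
```

Call:
{"op": "step_arm", "data": {
  "plan": [
    {"dr":[0,0,0],"grip":0,"slide":[0,0,-1.2]},
    {"dr":[0,0,0],"grip":0,"slide":[0,0,0]},
    {"dr":[0,0,0],"grip":1,"slide":[0,0,0]},
    {"dr":[0,0,0],"grip":1,"slide":[0,0,0]},
    {"dr":[0,0,0],"grip":1,"slide":[0,0,0]},
    {"dr":[0,0,0],"grip":1,"slide":[0,0,0]},
    {"dr":[0,0,0],"grip":1,"slide":[0,0,0]},
    {"dr":[0,0,0],"grip":1,"slide":[0,0,0]},
    {"dr":[0,0,0],"grip":1,"slide":[0,0,20]},
    {"dr":[0,0,0],"grip":1,"slide":[0,0,35]},
    {"dr":[0,0,0],"grip":1,"slide":[0,0,40]},
    {"dr":[-1.5,6.6,0],"grip":1,"slide":[0,0,35]},
    {"dr":[-1.5,6.6,0],"grip":1,"slide":[0,0,30]},
    {"dr":[-1.5,6.6,0],"grip":1,"slide":[0,0,20]},
    {"dr":[-1.5,6.6,0],"grip":1,"slide":[0,0,0]},
    {"dr":[-1.5,6.6,0],"grip":1,"slide":[0,0,0]},
    {"dr":[0,0,0],"grip":1,"slide":[0,0,0]},
    {"dr":[0,0,0],"grip":1,"slide":[0,0,0]}
  ]
}}

```text
time_s: 13.35
tool_pos: [542.7, 103.6, 201.6]
tool_rot: [0.0, 0.994, 0.105, 0.008]
force: [-0.6, 0.6, -0.1]
width: 1.0
finger_force: 0.0
```

```bash
python3 -c "
from h import *
show()"
```

```text
t 13.35 tcp [542.703 103.561 201.572] grasp [542.408 103.54  220.27 ] 
axis [ 0.016  0.001 -1.   ] yaw a 4.069461348200657 lean 0.9068386986088695 xyaw 12.110310732380858 y [ 0.21  -0.978  0.002] 
j [ 0.366  0.204 -0.718  1.718  0.145  1.257 -1.744] F [-0.616  0.567 -0.116] T [ 0.021  0.023 -0.056] w 0.999874607223819 ff 0.0
```

Call:
{"op": "step_arm", "data": {
  "plan": [
    {"dr":[0,0,8.5],"grip":1,"slide":[0,0,0]},
    {"dr":[0,0,8.5],"grip":1,"slide":[0,0,0]},
    {"dr":[0,0,8.5],"grip":1,"slide":[0,0,0]},
    {"dr":[0,0,8.5],"grip":1,"slide":[0,0,0]},
    {"dr":[0,0,8.5],"grip":1,"slide":[0,0,0]},
    {"dr":[0,0,8.5],"grip":1,"slide":[0,0,0]},
    {"dr":[0,0,8.5],"grip":1,"slide":[0,0,0]},
    {"dr":[0,0,8.5],"grip":1,"slide":[0,0,0]},
    {"dr":[0,0,8.5],"grip":1,"slide":[0,0,0]},
    {"dr":[0,0,8.5],"grip":1,"slide":[0,0,0]},
    {"dr":[0,0,8.5],"grip":1,"slide":[0,0,0]},
    {"dr":[0,0,8.5],"grip":1,"slide":[0,0,0]},
    {"dr":[0,0,8.5],"grip":1,"slide":[0,0,0]},
    {"dr":[0,0,8.5],"grip":1,"slide":[0,0,0]},
    {"dr":[0,0,8.5],"grip":1,"slide":[0,0,0]},
    {"dr":[0,0,8.5],"grip":1,"slide":[0,0,0]},
    {"dr":[0,0,8.5],"grip":1,"slide":[0,0,0]},
    {"dr":[0,0,8.5],"grip":1,"slide":[0,0,0]},
    {"dr":[0,0,8.5],"grip":1,"slide":[0,0,0]},
    {"dr":[0,0,8.5],"grip":1,"slide":[0,0,0]}
  ]
}}

```text
time_s: 15.35
tool_pos: [541.7, 102.9, 202.9]
tool_rot: [-0.006, -0.021, 1.0, 0.001]
force: [-0.4, 0.2, 0.3]
width: 1.004
finger_force: 0.0
```

Call:
{"op": "step_arm", "data": {
  "plan": [
    {"dr":[0,0,8.5],"grip":1,"slide":[0,0,0]},
    {"dr":[0,0,1.5],"grip":1,"slide":[0,0,0]},
    {"dr":[0,0,0],"grip":1,"slide":[0,0,0]},
    {"dr":[0,0,0],"grip":1,"slide":[0,0,0]}
  ]
}}

```text
time_s: 15.75
tool_pos: [542.3, 102.8, 202.8]
tool_rot: [-0.007, -0.103, 0.995, 0.001]
force: [-0.1, -0.4, 0.3]
width: 0.998
finger_force: 0.0
```

```bash
python3 -c "
from h import *
show();snap('wrist','w5');snap('top','t5');p=pose('w5')
for P in [(559.6,108.2,100),(603.6,117.7,100),(515.6,98.7,100)]: print(proj('wrist',P,p),proj('top',P))"
```

```text
t 15.75 tcp [542.339 102.786 202.771] grasp [542.616 102.788 221.469] 
axis [-0.015 -0.    -1.   ] yaw a -179.61048688805923 lean 0.8503481771283874 xyaw -168.12527004826933 y [-0.206  0.979  0.003] 
j [ 0.709  0.377 -1.193  1.678  0.352  1.347  1.233] F [-0.142 -0.353  0.286] T [ 0.081 -0.105 -0.037] w 0.997731664478191 ff 0.0
[325.779 264.793] [274.993 254.511]
[325.959 318.157] [271.07  235.262]
[325.538 205.689] [278.943 273.896]
```

Call:
{"op": "step_arm", "data": {
  "plan": [
    {"dr":[1.5,-6.8,0],"grip":1,"slide":[0,0,0]},
    {"dr":[1.5,-6.8,0],"grip":1,"slide":[0,0,0]},
    {"dr":[1.5,-6.8,0],"grip":1,"slide":[0,0,-20]},
    {"dr":[1.5,-6.8,0],"grip":1,"slide":[0,0,-30]},
    {"dr":[1.5,-6.8,0],"grip":1,"slide":[0,1,-30]},
    {"dr":[0,0,0],"grip":1,"slide":[0,0,0]},
    {"dr":[0,0,0],"grip":1,"slide":[0,0,0]},
    {"dr":[0,0,0],"grip":1,"slide":[0,0,0]}
  ]
}}

```text
time_s: 16.65
tool_pos: [543.7, 108.0, 129.1]
tool_rot: [0.275, -0.104, 0.955, 0.037]
force: [0.1, 1.2, 0.6]
width: 1.002
finger_force: 0.0
```

```bash
python3 -c "
from h import *
show()"
```

```text
t 16.65 tcp [543.667 108.041 129.144] grasp [534.002 105.661 144.975] 
axis [ 0.517  0.127 -0.847] yaw a 13.835719692293374 lean 32.16031748237146 xyaw -167.78222099607908 y [-0.219  0.976  0.013] 
j [ 0.954 -0.167 -1.138  2.256 -0.408  0.419  1.895] F [0.061 1.233 0.6  ] T [-0.025  0.432 -0.009] w 1.002138190625734 ff 0.0
```

Call:
{"op": "step_arm", "data": {
  "plan": [
    {"dr":[-0.3,-2,0],"grip":1,"slide":[-1,-1.5,-20]},
    {"dr":[0,0,0],"grip":1,"slide":[-1,-1.5,-25]},
    {"dr":[0,0,0],"grip":1,"slide":[0,-0.5,-25]},
    {"dr":[0,0,0],"grip":1,"slide":[0,0,-16]},
    {"dr":[0,0,0],"grip":1,"slide":[0,0,0]},
    {"dr":[0,0,0],"grip":1,"slide":[0,0,0]},
    {"dr":[0,0,0],"grip":1,"slide":[0,0,0]}
  ]
}}

```text
time_s: 17.35
tool_pos: [539.0, 97.2, 70.3]
tool_rot: [0.285, -0.102, 0.953, 0.025]
force: [-0.4, -0.0, -0.2]
width: 0.998
finger_force: 0.0
```

```bash
python3 -c "
from h import *
show()"
```

```text
t 17.35 tcp [538.958  97.247  70.266] grasp [528.888  95.288  85.901] 
axis [ 0.538  0.105 -0.836] yaw a 11.006447937286548 lean 33.26868301189034 xyaw -167.59926855018642 y [-0.208  0.978 -0.011] 
j [ 0.962  0.025 -1.229  2.339  0.276  0.223  1.273] F [-0.399 -0.032 -0.176] T [ 0.005  0.517 -0.004] w 0.9979909577723083 ff 0.0
```

Call:
{"op": "step_arm", "data": {
  "plan": [
    {"dr":[0,0,0],"grip":1,"slide":[0.5,3.5,0]},
    {"dr":[0,0,0],"grip":1,"slide":[0.5,3.5,-4]},
    {"dr":[0,0,0],"grip":1,"slide":[0.5,0,-8]},
    {"dr":[0,0,0],"grip":1,"slide":[0.5,0,-8]},
    {"dr":[0,0,0],"grip":1,"slide":[0.5,0,-8]},
    {"dr":[0,0,0],"grip":1,"slide":[0,0,0]},
    {"dr":[0,0,0],"grip":1,"slide":[0,0,0]}
  ]
}}

```text
time_s: 18.05
tool_pos: [540.6, 104.1, 41.7]
tool_rot: [0.285, -0.102, 0.953, 0.024]
force: [-0.8, 0.2, 0.3]
width: 1.002
finger_force: 0.0
```

```bash
python3 -c "
from h import *
show()"
```

```text
t 18.05 tcp [540.63  104.051  41.675] grasp [530.571 102.104  57.319] 
axis [ 0.538  0.104 -0.837] yaw a 10.954716673279762 lean 33.22138714015925 xyaw -167.5140827066376 y [-0.208  0.978 -0.012] 
j [ 0.673  0.115 -0.994  2.358  0.828  0.204  0.722] F [-0.758  0.229  0.277] T [0.03  0.546 0.014] w 1.0019860556603528 ff 0.0
```

Call:
{"op": "step_arm", "data": {
  "plan": [
    {"dr":[0,0,0],"grip":0,"slide":[0,0,0]},
    {"dr":[0,0,0],"grip":0,"slide":[0,0,0]},
    {"dr":[0,0,0],"grip":0,"slide":[0,0,0]},
    {"dr":[0,0,0],"grip":0,"slide":[0,0,0]},
    {"dr":[0,0,0],"grip":0,"slide":[0,0,0]},
    {"dr":[0,0,0],"grip":0,"slide":[0,0,0]},
    {"dr":[0,0,0],"grip":0,"slide":[0,0,0]},
    {"dr":[0,0,0],"grip":0,"slide":[0,0,0]}
  ]
}}

```text
time_s: 18.85
tool_pos: [540.2, 104.0, 41.0]
tool_rot: [0.285, -0.102, 0.953, 0.024]
force: [-1.9, 0.4, 2.4]
width: 0.458
finger_force: 44.8
```

```bash
python3 -c "
from h import *
show()"
```

```text
t 18.85 tcp [540.217 103.978  40.951] grasp [530.167 102.024  56.599] 
axis [ 0.537  0.104 -0.837] yaw a 11.003070931867374 lean 33.19595353581544 xyaw -167.53376141072104 y [-0.208  0.978 -0.012] 
j [ 0.672  0.116 -0.993  2.359  0.834  0.203  0.717] F [-1.868  0.413  2.389] T [0.385 0.578 0.201] w 0.4577731032427513 ff 44.77878387726378
```

Call:
{"op": "step_arm", "data": {
  "plan": [
    {"dr":[0,0,0],"grip":0,"slide":[0,0,5]},
    {"dr":[0,0,0],"grip":0,"slide":[0,0,5]},
    {"dr":[0,0,0],"grip":0,"slide":[0,0,5]},
    {"dr":[0,0,-1.5],"grip":0,"slide":[0,8,0]},
    {"dr":[0,0,-1.5],"grip":0,"slide":[0,8,0]},
    {"dr":[0,0,-1.5],"grip":0,"slide":[0,8,0]},
    {"dr":[0,0,-1.5],"grip":0,"slide":[0,8,0]},
    {"dr":[0,0,-1.5],"grip":0,"slide":[0,8,0]},
    {"dr":[0,0,-1.5],"grip":0,"slide":[0,8,0]},
    {"dr":[0,0,-1.5],"grip":0,"slide":[0,8,0]},
    {"dr":[0,0,-1.5],"grip":0,"slide":[0,7,0]},
    {"dr":[0,0,-1.3],"grip":0,"slide":[0,0,0]},
    {"dr":[0,0,0],"grip":0,"slide":[0,0,0]},
    {"dr":[0,0,0],"grip":0,"slide":[0,0,0]}
  ]
}}

```text
time_s: 20.25
tool_pos: [539.7, 166.4, 55.3]
tool_rot: [0.285, 0.009, 0.958, -0.009]
force: [-0.6, -0.2, -3.2]
width: 0.457
finger_force: 44.9
```

```bash
python3 -c "
from h import *
show()"
```

```text
t 20.25 tcp [539.704 166.437  55.31 ] grasp [529.495 166.854  70.972] 
axis [ 0.546 -0.022 -0.838] yaw a -2.3389325512907333 lean 33.11965880939228 xyaw 179.20253654169068 y [ 0.022  1.    -0.012] 
j [ 0.375  0.167 -0.995  2.28   1.088  0.527  0.069] F [-0.612 -0.231 -3.212] T [ 0.078  0.957 -0.012] w 0.4570607097324903 ff 44.855912571758836
```

Call:
{"op": "step_arm", "data": {
  "plan": [
    {"dr":[0,0,0],"grip":0,"slide":[5,0,-3]},
    {"dr":[0,0,0],"grip":0,"slide":[10,0.3,-3]},
    {"dr":[0,0,0],"grip":0,"slide":[10,0.3,-3]},
    {"dr":[0,0,0],"grip":0,"slide":[10,0.3,-1.5]},
    {"dr":[0,0,0],"grip":0,"slide":[5,0.3,0]},
    {"dr":[0,0,0],"grip":0,"slide":[0,0,0]},
    {"dr":[0,0,0],"grip":0,"slide":[0,0,0]},
    {"dr":[0,0,0],"grip":0,"slide":[0,0,0]}
  ]
}}

```text
time_s: 21.05
tool_pos: [579.8, 167.9, 45.3]
tool_rot: [0.285, 0.009, 0.958, -0.009]
force: [-0.5, -0.2, -3.0]
width: 0.458
finger_force: 44.9
```

```bash
python3 -c "
from h import *
show()"
```

```text
t 21.05 tcp [579.82  167.915  45.342] grasp [569.596 168.334  60.994] 
axis [ 0.547 -0.022 -0.837] yaw a -2.3452626513088304 lean 33.175995305527685 xyaw 179.18258572351704 y [ 0.022  1.    -0.012] 
j [ 0.339  0.28  -0.941  2.209  1.199  0.565  0.034] F [-0.522 -0.178 -3.007] T [0.133 0.993 0.01 ] w 0.4581103732854589 ff 44.8563862331514
```

Call:
{"op": "step_arm", "data": {
  "plan": [
    {"dr":[0,0,0],"grip":0,"slide":[5,-0.3,0]},
    {"dr":[0,0,0],"grip":0,"slide":[10,-0.3,0]},
    {"dr":[0,0,0],"grip":0,"slide":[10,-0.2,0]},
    {"dr":[0,0,0],"grip":0,"slide":[10,0,0]},
    {"dr":[0,0,0],"grip":0,"slide":[10,0,0]},
    {"dr":[0,0,0],"grip":0,"slide":[10,0,0]},
    {"dr":[0,0,0],"grip":0,"slide":[10,0,0]},
    {"dr":[0,0,0],"grip":0,"slide":[9,0,0]},
    {"dr":[0,0,0],"grip":0,"slide":[5,0,0]},
    {"dr":[0,0,0],"grip":0,"slide":[0,0,0]},
    {"dr":[0,0,0],"grip":0,"slide":[0,0,0]},
    {"dr":[0,0,0],"grip":0,"slide":[0,0,0]}
  ]
}}

```text
time_s: 22.25
tool_pos: [658.7, 167.2, 45.3]
tool_rot: [0.285, 0.009, 0.958, -0.009]
force: [-0.3, -0.6, -2.6]
width: 0.46
finger_force: 44.9
```

Run:
```python
from h import *
show()
a=snap('top','t6');b=snap('wrist','w6')
a=cv2.resize(a[180:240,150:420],None,fx=2.96,fy=2.96,interpolation=cv2.INTER_CUBIC)[:, :800]
b=cv2.resize(b[:,:],(560,420))
o=np.zeros((600,800,3),np.uint8);o[:a.shape[0],:a.shape[1]]=a;o[180:600,:560]=b;cv2.imwrite("pics/v6.png",o)
```

```text
t 22.25 tcp [658.712 167.196  45.281] grasp [648.49  167.613  60.934] 
axis [ 0.547 -0.022 -0.837] yaw a -2.338623066725839 lean 33.16984781799705 xyaw 179.19244433116648 y [ 0.022  1.    -0.012] 
j [ 0.319  0.426 -0.884  2.049  1.234  0.613  0.129] F [-0.332 -0.625 -2.592] T [0.149 0.988 0.016] w 0.46042745949184327 ff 44.856173635106416
```

View pics/v6.png

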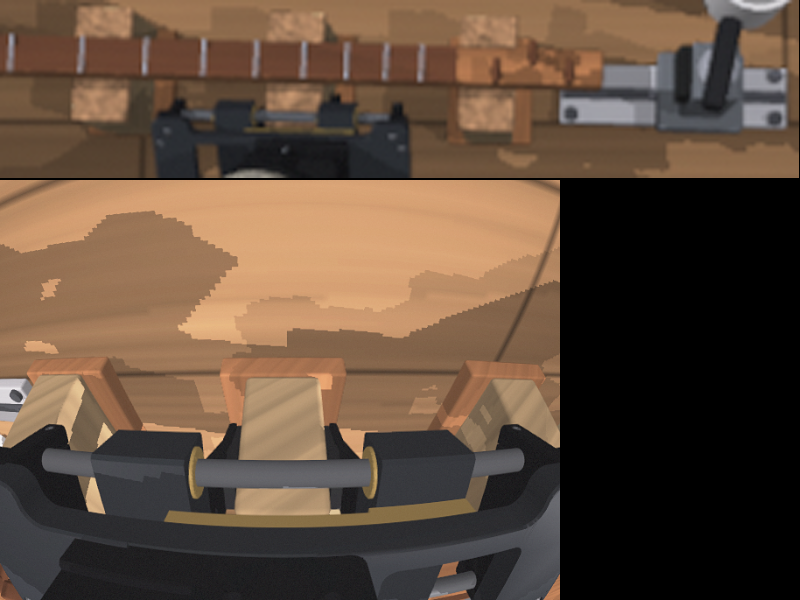

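The top strip shows the three caps' far edges at rows 7, 11 and 15 and columns 75-133, 267-325 and 460-518, so the rest is midway and in line. The wrist view shows the three feet with front edges at rows of about 358 to 362. I'll check this with rays.

Run:
```python
from h import *
p=pose("w6");f=lambda u,v,z:plane("wrist",(u/.875,(v-180)/.875),z,p)
for n,c,z in [("head",[(35,361),(107,358)],0),("mine",[(222,358),(345,358)],4.4),("bowl",[(468,361),(543,363)],0)]:
    A=[f(*u,z) for u in c];print(n,*A,np.linalg.norm(A[0]-A[1]))
t=lambda X,Y:(150+X/2.96,180+Y/2.96)
for n,c,z in [("bowl",[(75,7),(133,6)],100),("mine",[(267,12),(325,11)],104.4),("head",[(460,16),(518,15)],100)]:
    A=[plane("top",t(*u),z) for u in c];print(n,(A[0]+A[1])/2)
```

```text
head [633.54 -15.85   0.  ] [634.93  52.36   0.  ] 68.22580693423117
mine [634.14 131.98   4.4 ] [634.8  202.65   4.4 ] 70.66845465660857
bowl [639.5  287.38   0.  ] [638.38 358.03   0.  ] 70.65778089065583
bowl [726.16 317.74 100.  ]
mine [721.57 167.12 104.4 ]
head [719.66  17.51 100.  ]
```

Call:
{"op": "step_arm", "data": {
  "plan": [
    {"dr":[0,0,0],"grip":0,"slide":[1.5,0.7,0]},
    {"dr":[0,0,0],"grip":0,"slide":[0,0,-2]},
    {"dr":[0,0,0],"grip":0,"slide":[0,0,-1.5]},
    {"dr":[0,0,0],"grip":0,"slide":[0,0,-0.8]},
    {"dr":[0,0,0],"grip":0,"slide":[0,0,0]},
    {"dr":[0,0,0],"grip":0,"slide":[0,0,0]},
    {"dr":[0,0,0],"grip":0,"slide":[0,0,0]}
  ]
}}

```text
time_s: 23.05
tool_pos: [660.9, 167.8, 41.3]
tool_rot: [0.286, 0.009, 0.958, -0.009]
force: [0.0, -0.3, -0.4]
width: 0.46
finger_force: 44.9
```

```bash
python3 -c "
from h import *
show()"
```

```text
t 23.05 tcp [660.881 167.843  41.252] grasp [650.651 168.259  56.9  ] 
axis [ 0.547 -0.022 -0.837] yaw a -2.3268439865838846 lean 33.19987947625565 xyaw 179.15244894638357 y [ 0.023  1.    -0.012] 
j [ 0.311  0.436 -0.876  2.046  1.25   0.613  0.116] F [ 0.01  -0.266 -0.386] T [ 0.16   0.561 -0.039] w 0.46035637677114655 ff 44.85554487677291
```

Call:
{"op": "step_arm", "data": {
  "plan": [
    {"dr":[0,0,0],"grip":1,"slide":[0,0,0]},
    {"dr":[0,0,0],"grip":1,"slide":[0,0,0]},
    {"dr":[0,0,0],"grip":1,"slide":[0,0,0]},
    {"dr":[0,0,0],"grip":1,"slide":[0,0,0]},
    {"dr":[0,0,0],"grip":1,"slide":[0,0,0]},
    {"dr":[0,0,0],"grip":1,"slide":[0,0,0]},
    {"dr":[0,0,0],"grip":1,"slide":[-6,0,8]},
    {"dr":[0,0,0],"grip":1,"slide":[-12,0,17]},
    {"dr":[0,0,0],"grip":1,"slide":[-16,0,24]},
    {"dr":[0,0,0],"grip":1,"slide":[-16,0,24]},
    {"dr":[0,0,0],"grip":1,"slide":[-16,0,24]},
    {"dr":[0,0,0],"grip":1,"slide":[-16,0,24]},
    {"dr":[0,0,0],"grip":1,"slide":[-16,0,24]},
    {"dr":[0,0,0],"grip":1,"slide":[0,0,20]},
    {"dr":[0,0,0],"grip":1,"slide":[0,0,0]},
    {"dr":[0,0,0],"grip":1,"slide":[0,0,0]}
  ]
}}

```text
time_s: 24.65
tool_pos: [564.7, 166.9, 202.9]
tool_rot: [0.285, 0.009, 0.958, -0.01]
force: [-0.0, -0.4, -0.6]
width: 1.001
finger_force: 0.0
```

Run:
```python
from h import *
show()
a=snap('top','t7');b=snap('scene','s7')
a=cv2.resize(a[150:240,150:420],None,fx=2.96,fy=2.96,interpolation=cv2.INTER_CUBIC)
b=cv2.resize(b[200:310,220:400],None,fx=3,fy=3,interpolation=cv2.INTER_CUBIC)
o=np.zeros((600,800,3),np.uint8);o[:a.shape[0],:799]=a[:,:799];o[268:598,:540]=b;cv2.imwrite("pics/v7.png",o)
```

```text
t 24.65 tcp [564.704 166.895 202.936] grasp [554.48  167.355 218.586] 
axis [ 0.547 -0.025 -0.837] yaw a -2.577905034386552 lean 33.18134305148084 xyaw 179.16303944198935 y [ 0.024  1.    -0.014] 
j [ 0.652 -0.142 -1.107  2.087  0.263  0.626  0.892] F [-0.031 -0.43  -0.64 ] T [0.155 0.545 0.007] w 1.0006317820531194 ff 0.0
```

View pics/v7.png

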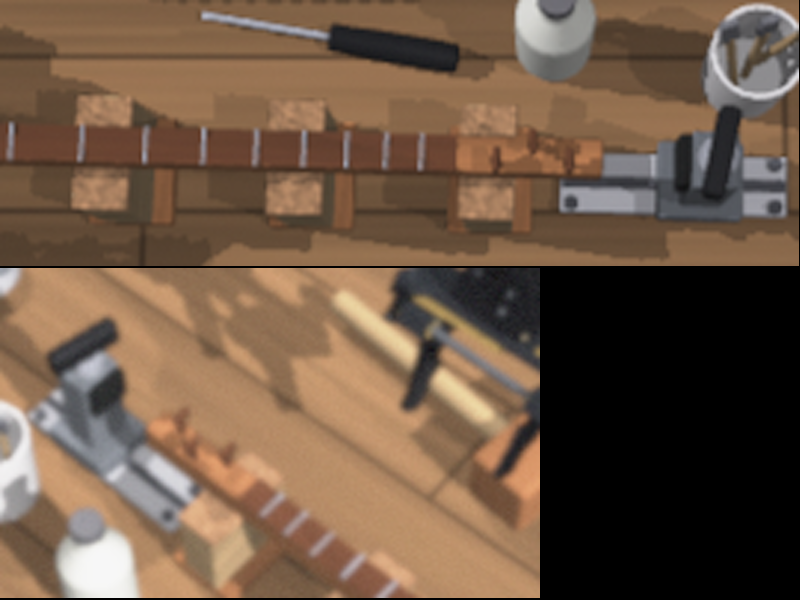

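The new rest stands midway: its cap is at columns 266-323, against 70-130 and 458-518 for the other two. The stop is still far, with its knob bar running from about (733,108) to (714,197) in the strip. Next I'll bring the tool upright and look at the knob from close by, using a colour mask.

Call:
{"op": "step_arm", "data": {
  "plan": [
    {"dr":[0,6.6,0],"grip":1,"slide":[0,0,15]},
    {"dr":[0,6.6,0],"grip":1,"slide":[10,-10,15]},
    {"dr":[0,6.6,0],"grip":1,"slide":[10,-20,15]},
    {"dr":[0,6.6,0],"grip":1,"slide":[15,-30,15]},
    {"dr":[0,6.6,0],"grip":1,"slide":[15,-32,15]},
    {"dr":[0,0,0],"grip":1,"slide":[15,-35,10]},
    {"dr":[0,0,0],"grip":1,"slide":[15,-35,10]},
    {"dr":[0,0,0],"grip":1,"slide":[15,-35,2]},
    {"dr":[0,0,0],"grip":1,"slide":[15,-35,0]},
    {"dr":[0,0,0],"grip":1,"slide":[15,-35,0]},
    {"dr":[0,0,0],"grip":1,"slide":[10,-30,0]},
    {"dr":[0,0,0],"grip":1,"slide":[10,-23,0]},
    {"dr":[0,0,0],"grip":1,"slide":[0,0,0]},
    {"dr":[0,0,0],"grip":1,"slide":[0,0,0]},
    {"dr":[0,0,0],"grip":1,"slide":[0,0,0]}
  ]
}}

```text
time_s: 26.25
tool_pos: [709.5, -151.3, 298.7]
tool_rot: [0.0, 0.005, 1.0, -0.011]
force: [-0.3, 0.9, 0.3]
width: 0.998
finger_force: 0.0
```

```bash
cat > knob.py <<'E'
from h import *
import sys
def knob(f,guess):
    im=snap("wrist",f);p=pose(f);g=proj("wrist",guess,p);print("guess px",g)
    dark=(im.max(2)<60).astype(np.uint8)
    c,_=cv2.findContours(dark,cv2.RETR_EXTERNAL,cv2.CHAIN_APPROX_NONE)
    for k in c:
        if cv2.contourArea(k)<300: continue
        r=cv2.minAreaRect(k);d=np.hypot(r[0][0]-g[0],r[0][1]-g[1])
        if d<150: print("rect",r,"area",cv2.contourArea(k),"bbox",cv2.boundingRect(k));B=cv2.boxPoints(r);print(np.array([plane("wrist",b,177,p) for b in B]))
if __name__=="__main__":
    show();knob(sys.argv[1],[671,-153,177])
E
python3 knob.py w8
```

```text
t 26.25 tcp [ 709.495 -151.292  298.683] grasp [ 709.49  -150.871  317.378] 
axis [ 0.    -0.022 -1.   ] yaw a -89.22138957529576 lean 1.2888763904543266 xyaw 179.38392422634107 y [ 0.011  1.    -0.022] 
j [ 0.645  0.611 -0.899  1.085  0.489  1.64   1.44 ] F [-0.301  0.89   0.283] T [ 0.155 -0.151  0.013] w 0.9983459056346865 ff 0.0
guess px [324.412 184.447]
rect ((349.49853515625, 179.04684448242188), (10.369937896728516, 44.16593933105469), 1.7899105548858643) area 396.0 bbox (344, 157, 12, 45)
[[ 683.93  -138.312  177.   ]
 [ 649.854 -137.207  177.   ]
 [ 650.092 -129.354  177.   ]
 [ 684.199 -130.301  177.   ]]
rect ((322.08294677734375, 184.9463348388672), (20.53385353088379, 85.34818267822266), 12.094758033752441) area 1517.5 bbox (306, 143, 34, 85)
[[ 702.474 -170.047  177.   ]
 [ 637.745 -155.228  177.   ]
 [ 641.126 -140.142  177.   ]
 [ 706.045 -154.327  177.   ]]
```

The bar is found at centre (671.8,-154.9), direction -12.9°, and measures 66 x 15.6 mm, which matches the text. Align and descend.

Call:
{"op": "step_arm", "data": {
  "plan": [
    {"dr":[0.7,0,-6.2],"grip":0.6,"slide":[-13,-1.2,-20]},
    {"dr":[0.6,0,-6.1],"grip":0.6,"slide":[-13,-1.2,-30]},
    {"dr":[0,0,0],"grip":0.6,"slide":[-11.7,-1.2,-35]},
    {"dr":[0,0,0],"grip":0.6,"slide":[0,0,-15]},
    {"dr":[0,0,0],"grip":0.6,"slide":[0,0,0]},
    {"dr":[0,0,0],"grip":0.6,"slide":[0,0,0]},
    {"dr":[0,0,0],"grip":0.6,"slide":[0,0,0]}
  ]
}}

```text
time_s: 27.0
tool_pos: [673.3, -155.7, 201.7]
tool_rot: [0.001, 0.113, 0.994, -0.0]
force: [0.7, -0.3, 0.8]
width: 0.609
finger_force: 0.0
```

```bash
python3 knob.py w9
```

```text
t 27.0 tcp [ 673.283 -155.728  201.704] grasp [ 673.248 -155.714  220.404] 
axis [ 0.002 -0.001 -1.   ] yaw a -22.213362750894632 lean 0.11465735545677874 xyaw 167.0342473807109 y [ 0.224  0.975 -0.   ] 
j [ 0.744  0.572 -0.879  1.345  0.436  1.42   1.227] F [ 0.71  -0.344  0.836] T [ 0.091 -0.186 -0.037] w 0.6091169550478455 ff 0.0
guess px [327.303 274.06 ]
rect ((319.5, 379.0), (200.0, 639.0), 90.0) area 67484.5 bbox (0, 279, 640, 201)
[[ 627.302 -392.058  177.   ]
 [ 732.192   66.762  177.   ]
 [1052.296  171.888  177.   ]
 [ 877.795 -644.926  177.   ]]
rect ((402.5, 298.5), (41.0, 51.0), 90.0) area 1236.0 bbox (377, 278, 52, 42)
[[ 679.402 -127.282  177.   ]
 [ 686.279  -99.308  177.   ]
 [ 712.023 -102.361  177.   ]
 [ 704.269 -131.598  177.   ]]
rect ((255.75900268554688, 298.88714599609375), (72.02420043945312, 41.68730545043945), 2.1610796451568604) area 1229.5 bbox (219, 278, 73, 44)
[[ 684.478 -220.342  177.   ]
 [ 659.826 -210.831  177.   ]
 [ 669.868 -171.992  177.   ]
 [ 694.44  -179.392  177.   ]]
rect ((325.0632019042969, 264.21246337890625), (114.43901824951172, 28.616893768310547), 88.36341857910156) area 2973.5 bbox (310, 207, 32, 115)
[[ 633.592 -153.988  177.   ]
 [ 636.443 -139.707  177.   ]
 [ 700.642 -151.765  177.   ]
 [ 697.516 -167.634  177.   ]]
rect ((358.0866394042969, 239.08551025390625), (66.52216339111328, 15.060349464416504), 78.31063079833984) area 837.0 bbox (345, 206, 25, 67)
[[ 637.874 -136.763  177.   ]
 [ 637.98  -129.076  177.   ]
 [ 674.301 -129.016  177.   ]
 [ 674.186 -137.118  177.   ]]
```

Call:
{"op": "step_arm", "data": {
  "plan": [
    {"dr":[0,0,0.8],"grip":0.6,"slide":[-2.8,1.5,-20]},
    {"dr":[0,0,0],"grip":0.6,"slide":[0,0,-20]},
    {"dr":[0,0,0],"grip":0.6,"slide":[0,0,-16]},
    {"dr":[0,0,0],"grip":0.6,"slide":[0,0,0]},
    {"dr":[0,0,0],"grip":0,"slide":[0,0,0]},
    {"dr":[0,0,0],"grip":0,"slide":[0,0,0]},
    {"dr":[0,0,0],"grip":0,"slide":[0,0,0]},
    {"dr":[0,0,0],"grip":0,"slide":[0,0,0]},
    {"dr":[0,0,0],"grip":0,"slide":[0,0,0]},
    {"dr":[0,0,0],"grip":0,"slide":[0,0,0]}
  ],
  "squeeze": 25
}}

```text
time_s: 28.05
tool_pos: [669.7, -154.8, 144.6]
tool_rot: [0.0, 0.106, 0.994, -0.0]
force: [1.2, 0.8, 5.5]
width: 0.326
finger_force: 25.0
```

```bash
python3 -c "
from h import *
show()"
```

```text
t 28.05 tcp [ 669.709 -154.758  144.558] grasp [ 669.697 -154.742  163.258] 
axis [ 0.001 -0.001 -1.   ] yaw a -52.78554467553891 lean 0.061237591392897674 xyaw 167.78893156065945 y [ 0.212  0.977 -0.001] 
j [ 0.749  0.604 -0.866  1.424  0.464  1.324  1.216] F [1.226 0.826 5.482] T [ 0.294 -0.368 -0.002] w 0.3257746420672196 ff 25.001057982444763
```

The width is 28 mm, so the fingertips are gripping the hub below the bar. Open, raise 8 mm and close on the bar.

Call:
{"op": "step_arm", "data": {
  "plan": [
    {"dr":[0,0,0],"grip":0.6,"slide":[0,0,0]},
    {"dr":[0,0,0],"grip":0.6,"slide":[0,0,0]},
    {"dr":[0,0,0],"grip":0.6,"slide":[0,0,0]},
    {"dr":[0,0,0],"grip":0.6,"slide":[0,0,4]},
    {"dr":[0,0,0],"grip":0.6,"slide":[0,0,4.5]},
    {"dr":[0,0,0],"grip":0.6,"slide":[0,0,0]},
    {"dr":[0,0,0],"grip":0,"slide":[0,0,0]},
    {"dr":[0,0,0],"grip":0,"slide":[0,0,0]},
    {"dr":[0,0,0],"grip":0,"slide":[0,0,0]},
    {"dr":[0,0,0],"grip":0,"slide":[0,0,0]},
    {"dr":[0,0,0],"grip":0,"slide":[0,0,0]},
    {"dr":[0,0,0],"grip":0,"slide":[0,0,0]},
    {"dr":[0,0,0],"grip":0,"slide":[0,0,0]}
  ],
  "squeeze": 25
}}

```text
time_s: 29.35
tool_pos: [669.1, -155.0, 152.2]
tool_rot: [-0.0, 0.106, 0.994, -0.0]
force: [1.1, 0.0, 0.1]
width: 0.181
finger_force: 25.0
```

```bash
python3 -c "
from h import *
show()"
```

```text
t 29.35 tcp [ 669.125 -154.954  152.163] grasp [ 669.142 -154.938  170.863] 
axis [-0.001 -0.001 -1.   ] yaw a -137.21002593085151 lean 0.07075594342822186 xyaw 167.78842968026595 y [ 0.212  0.977 -0.001] 
j [ 0.75   0.599 -0.869  1.416  0.459  1.338  1.22 ] F [1.099 0.025 0.072] T [ 0.16  -0.219  0.064] w 0.18096124818914608 ff 24.999892765190452
```

Call:
{"op": "step_arm", "data": {
  "plan": [
    {"dr":[0,0,0],"grip":0,"slide":[0.1,3,0]},
    {"dr":[0,0,0],"grip":0,"slide":[0.1,6,0]},
    {"dr":[0,0,0],"grip":0,"slide":[0.1,6,0]},
    {"dr":[0,0,0],"grip":0,"slide":[0.2,6,0]},
    {"dr":[0,0,0],"grip":0,"slide":[0.1,6,0]},
    {"dr":[0,0,0],"grip":0,"slide":[0.1,6,0]},
    {"dr":[0,0,0],"grip":0,"slide":[0.2,6,0]},
    {"dr":[0,0,0],"grip":0,"slide":[0.1,5,0]},
    {"dr":[0,0,0],"grip":0,"slide":[0,0,0]},
    {"dr":[0,0,0],"grip":0,"slide":[0,0,0]}
  ]
}}

```text
time_s: 30.35
tool_pos: [670.1, -109.5, 152.2]
tool_rot: [-0.0, 0.106, 0.994, 0.0]
force: [1.6, 1.1, -2.8]
width: 0.182
finger_force: 25.0
```

```bash
python3 -c "
from h import *
show()"
```

```text
t 30.35 tcp [ 670.147 -109.538  152.196] grasp [ 670.164 -109.55   170.896] 
axis [-0.001  0.001 -1.   ] yaw a 143.68705695944672 lean 0.06253086401742293 xyaw 167.86217352767062 y [0.21  0.978 0.   ] 
j [ 0.7    0.587 -0.88   1.437  0.454  1.331  1.154] F [ 1.599  1.122 -2.848] T [ 0.501 -0.523 -0.055] w 0.18240347663049636 ff 24.99948960263282
```

Call:
{"op": "step_arm", "data": {
  "plan": [
    {"dr":[0,0,0],"grip":0,"slide":[0,2.5,0]},
    {"dr":[0,0,0],"grip":0,"slide":[0.1,2.5,0]},
    {"dr":[0,0,0],"grip":0,"slide":[0,2.5,0]},
    {"dr":[0,0,0],"grip":0,"slide":[0.1,2.5,0]},
    {"dr":[0,0,0],"grip":0,"slide":[0,0,0]}
  ]
}}

```text
time_s: 30.85
tool_pos: [670.3, -100.4, 152.2]
tool_rot: [-0.0, 0.106, 0.994, -0.0]
force: [2.0, -1.8, -1.8]
width: 0.177
finger_force: 25.0
```

Call:
{"op": "step_arm", "data": {
  "plan": [
    {"dr":[0,0,0],"grip":0,"slide":[0,1.5,0]},
    {"dr":[0,0,0],"grip":0,"slide":[0.1,1.5,0]},
    {"dr":[0,0,0],"grip":0,"slide":[0,1,0]},
    {"dr":[0,0,0],"grip":0,"slide":[0,0,0]}
  ]
}}

```text
time_s: 31.25
tool_pos: [670.4, -96.8, 152.2]
tool_rot: [-0.0, 0.106, 0.994, -0.0]
force: [2.4, -1.3, -3.3]
width: 0.184
finger_force: 25.0
```

Call:
{"op": "step_arm", "data": {
  "plan": [
    {"dr":[0,0,0],"grip":0,"slide":[0,1.5,0]},
    {"dr":[0,0,0],"grip":0,"slide":[0,1.5,0]},
    {"dr":[0,0,0],"grip":0,"slide":[0.1,1.5,0]},
    {"dr":[0,0,0],"grip":0,"slide":[0,0,0]}
  ]
}}

```text
time_s: 31.65
tool_pos: [670.4, -96.5, 152.2]
tool_rot: [-0.0, 0.108, 0.994, -0.003]
force: [1.4, -11.2, -1.0]
width: 0.183
finger_force: 25.0
```

Call:
{"op": "step_arm", "data": {
  "plan": [
    {"dr":[0,0,0],"grip":0,"slide":[0,1.5,0]},
    {"dr":[0,0,0],"grip":0,"slide":[0,1.5,0]},
    {"dr":[0,0,0],"grip":0,"slide":[0,0,0]}
  ]
}}

```text
time_s: 31.95
tool_pos: [670.4, -96.4, 152.1]
tool_rot: [-0.0, 0.109, 0.994, -0.004]
force: [1.5, -17.9, -0.2]
width: 0.179
finger_force: 25.0
```

The stop is home: motion ended at y = -96.4 and the force rose to 18 N. I'll ease the push off and turn the knob clockwise.

Call:
{"op": "step_arm", "data": {
  "plan": [
    {"dr":[0,0,0],"grip":0,"slide":[0,-2.5,0]},
    {"dr":[0,0,0],"grip":0,"slide":[0.5,-2,0]},
    {"dr":[0,0,-4],"grip":0,"slide":[0,0,0]},
    {"dr":[0,0,-6],"grip":0,"slide":[0,0,0]},
    {"dr":[0,0,-6],"grip":0,"slide":[0,0,0]},
    {"dr":[0,0,-6],"grip":0,"slide":[0,0,0]},
    {"dr":[0,0,-6],"grip":0,"slide":[0,0,0]},
    {"dr":[0,0,-6],"grip":0,"slide":[0,0,0]},
    {"dr":[0,0,-6],"grip":0,"slide":[0,0,0]},
    {"dr":[0,0,-6],"grip":0,"slide":[0,0,0]},
    {"dr":[0,0,-6],"grip":0,"slide":[0,0,0]},
    {"dr":[0,0,-4],"grip":0,"slide":[0,0,0]},
    {"dr":[0,0,0],"grip":0,"slide":[0,0,0]},
    {"dr":[0,0,0],"grip":0,"slide":[0,0,0]}
  ],
  "squeeze": 40
}}

```text
time_s: 33.35
tool_pos: [672.2, -94.5, 152.2]
tool_rot: [0.001, 0.561, 0.828, 0.0]
force: [8.5, -3.2, -5.8]
width: 0.181
finger_force: 40.0
```

```bash
python3 -c "
from h import *
show()"
```

```text
t 33.35 tcp [672.23  -94.474 152.242] grasp [672.203 -94.472 170.942] 
axis [ 0.001 -0.    -1.   ] yaw a -3.532376278273077 lean 0.0856272108676852 xyaw 111.74479094106486 y [0.929 0.37  0.001] 
j [ 0.567  0.525 -0.696  1.446  0.341  1.292  0.223] F [ 8.499 -3.191 -5.837] T [-0.73  -2.084  0.006] w 0.18116134074049528 ff 39.99833079054952
```

Call:
{"op": "step_arm", "data": {
  "plan": [
    {"dr":[0,0,-3],"grip":0,"slide":[0.5,0,0]},
    {"dr":[0,0,-3],"grip":0,"slide":[0.5,0,0]},
    {"dr":[0,0,-3],"grip":0,"slide":[0,0,0]},
    {"dr":[0,0,0],"grip":0,"slide":[0,0,0]},
    {"dr":[0,0,0],"grip":0,"slide":[0,0,0]}
  ]
}}

```text
time_s: 33.85
tool_pos: [672.7, -94.3, 152.2]
tool_rot: [0.0, 0.624, 0.781, 0.0]
force: [5.4, -3.0, -4.7]
width: 0.179
finger_force: 40.0
```

```bash
python3 -c "
from h import *
show()"
```

```text
t 33.85 tcp [672.739 -94.333 152.183] grasp [672.731 -94.336 170.883] 
axis [ 0.  0. -1.] yaw a 23.929815252650446 lean 0.027928712917673796 xyaw 102.75466500104292 y [0.975 0.221 0.   ] 
j [ 0.547  0.519 -0.667  1.445  0.325  1.289  0.077] F [ 5.422 -3.036 -4.654] T [-0.675 -1.465 -0.049] w 0.1789513509823032 ff 39.998773941770196
```

Call:
{"op": "step_arm", "data": {
  "plan": [
    {"dr":[0,0,-2],"grip":0,"slide":[0,0,0]},
    {"dr":[0,0,-2],"grip":0,"slide":[0,0,0]},
    {"dr":[0,0,-2],"grip":0,"slide":[0,0,0]},
    {"dr":[0,0,0],"grip":0,"slide":[0,0,0]},
    {"dr":[0,0,0],"grip":0,"slide":[0,0,0]}
  ]
}}

```text
time_s: 34.35
tool_pos: [672.8, -94.0, 152.2]
tool_rot: [0.0, 0.664, 0.748, 0.0]
force: [5.9, -3.8, -5.0]
width: 0.184
finger_force: 40.0
```

```bash
python3 -c "
from h import *
show()"
```

```text
t 34.35 tcp [672.766 -93.993 152.226] grasp [672.756 -93.997 170.926] 
axis [ 0.001  0.    -1.   ] yaw a 24.530700445427552 lean 0.03490422035991032 xyaw 96.85574657928211 y [0.993 0.119 0.001] 
j [ 0.534  0.514 -0.648  1.446  0.314  1.286 -0.02 ] F [ 5.885 -3.8   -5.019] T [-0.696 -1.459  0.936] w 0.1840578455694278 ff 39.99935830011964
```

Call:
{"op": "step_arm", "data": {
  "plan": [
    {"dr":[0,0,-2],"grip":0,"slide":[0,0,0]},
    {"dr":[0,0,-2],"grip":0,"slide":[0,0,0]},
    {"dr":[0,0,0],"grip":0,"slide":[0,0,0]},
    {"dr":[0,0,0],"grip":0,"slide":[0,0,0]}
  ]
}}

```text
time_s: 34.75
tool_pos: [672.7, -93.6, 152.3]
tool_rot: [-0.0, 0.689, 0.725, 0.0]
force: [5.6, -2.7, -4.9]
width: 0.2
finger_force: 43.0
```

```bash
python3 -c "
from h import *
show()"
```

```text
t 34.75 tcp [672.738 -93.637 152.295] grasp [672.728 -93.649 170.995] 
axis [ 0.001  0.001 -1.   ] yaw a 47.70556889095575 lean 0.04824069925042379 xyaw 92.88291962123903 y [0.999 0.05  0.001] 
j [ 0.525  0.511 -0.635  1.446  0.307  1.284 -0.085] F [ 5.561 -2.732 -4.85 ] T [-0.571 -1.317  1.071] w 0.19971258533357258 ff 42.970036858459935
```

Call:
{"op": "step_arm", "data": {
  "plan": [
    {"dr":[0,0,3],"grip":0,"slide":[0,0,0]},
    {"dr":[0,0,3],"grip":0,"slide":[0.5,0,0]},
    {"dr":[0,0,0],"grip":0,"slide":[0,0,0]},
    {"dr":[0,0,0],"grip":0.6,"slide":[0,0,0]},
    {"dr":[0,0,0],"grip":0.6,"slide":[0,0,0]},
    {"dr":[0,0,0],"grip":0.6,"slide":[0,0,0]},
    {"dr":[0,0,0],"grip":0.6,"slide":[0,0,0]},
    {"dr":[0,0,0],"grip":0.6,"slide":[0,0,0]},
    {"dr":[0,0,0],"grip":0.6,"slide":[0,0,10]},
    {"dr":[0,0,0],"grip":0.6,"slide":[0,0,30]},
    {"dr":[0,0,0],"grip":0.6,"slide":[0,0,40]},
    {"dr":[0,0,0],"grip":0.6,"slide":[0,0,40]},
    {"dr":[0,0,0],"grip":0.6,"slide":[0,-30,10]},
    {"dr":[0,0,0],"grip":0.6,"slide":[0,-40,0]},
    {"dr":[0,0,0],"grip":0.6,"slide":[0,-40,0]},
    {"dr":[0,0,0],"grip":0.6,"slide":[-30,-40,0]},
    {"dr":[0,0,0],"grip":0.6,"slide":[-30,-40,0]},
    {"dr":[0,0,0],"grip":0.6,"slide":[0,0,0]},
    {"dr":[0,0,0],"grip":0.6,"slide":[0,0,0]}
  ]
}}

```text
time_s: 36.65
tool_pos: [611.7, -285.7, 283.1]
tool_rot: [-0.0, 0.652, 0.758, -0.0]
force: [1.1, 1.2, -0.2]
width: 0.599
finger_force: 0.0
```

Run:
```python
from h import *
s,M=show()
im=snap("top","t9")
K=proj("top",[672,-96,177]);print("knob guess",K)
d=(im.max(2)<60).astype(np.uint8);c,_=cv2.findContours(d,cv2.RETR_EXTERNAL,cv2.CHAIN_APPROX_NONE)
for k in c:
    r=cv2.minAreaRect(k)
    if cv2.contourArea(k)>40 and np.hypot(r[0][0]-K[0],r[0][1]-K[1])<60:
        B=np.array([plane("top",b,177) for b in cv2.boxPoints(r)]);print(r,"\n",B,"c",B.mean(0))
# change against picture t7 in the rest / bystander area
a=cv2.imread("pics/t7.png");df=cv2.absdiff(a,im).max(2);m=(df>40).astype(np.uint8)
n,l,st,ce=cv2.connectedComponentsWithStats(m)
print([tuple(x) for x in st[1:] if x[4]>25])
```

```text
t 36.65 tcp [ 611.735 -285.668  283.123] grasp [ 611.744 -285.667  301.823] 
axis [-0.001 -0.    -1.   ] yaw a -173.68283941649173 lean 0.02928509073440934 xyaw 98.59368543775714 y [ 0.989  0.149 -0.001] 
j [ 0.8    0.433 -0.622  1.272  0.248  1.513  0.358] F [ 1.081  1.235 -0.152] T [ 0.055 -0.087  0.012] w 0.5994025579813209 ff 0.0
knob guess [367.354 199.887]
((367.0, 206.5), (23.0, 30.0), 90.0) 
 [[ 682.484  -63.275  177.   ]
 [ 682.623 -127.29   177.   ]
 [ 633.115 -126.951  177.   ]
 [ 632.958  -63.2    177.   ]] c [657.795 -95.179 177.   ]
[(np.int32(455), np.int32(125), np.int32(184), np.int32(150), np.int32(16329)), (np.int32(348), np.int32(186), np.int32(67), np.int32(36), np.int32(977)), (np.int32(377), np.int32(212), np.int32(24), np.int32(10), np.int32(189)), (np.int32(627), np.int32(237), np.int32(13), np.int32(6), np.int32(35)), (np.int32(139), np.int32(244), np.int32(143), np.int32(196), np.int32(12153)), (np.int32(500), np.int32(276), np.int32(107), np.int32(53), np.int32(3945)), (np.int32(617), np.int32(298), np.int32(23), np.int32(12), np.int32(136)), (np.int32(498
[... 332 characters left out ...]
p.int32(25), np.int32(166)), (np.int32(140), np.int32(357), np.int32(26), np.int32(26), np.int32(404)), (np.int32(572), np.int32(386), np.int32(18), np.int32(27), np.int32(220)), (np.int32(482), np.int32(393), np.int32(63), np.int32(48), np.int32(1302)), (np.int32(580), np.int32(414), np.int32(6), np.int32(10), np.int32(27)), (np.int32(575), np.int32(432), np.int32(8), np.int32(8), np.int32(40)), (np.int32(154), np.int32(440), np.int32(24), np.int32(21), np.int32(293)), (np.int32(189), np.int32(441), np.int32(63), np.int32(39), np.int32(1656)), (np.int32(474), np.int32(442), np.int32(37), np.int32(38), np.int32(830)), (np.int32(525), np.int32(444), np.int32(53), np.int32(36), np.int32(703))]
```

Run:
```python
from knob import *
knob("w10",[672,-96,177])
```

```text
guess px [439.75   9.88]
rect ((426.53912353515625, 30.370309829711914), (61.8319091796875, 50.00815963745117), 88.36341857910156) area 1619.0 bbox (401, 0, 52, 62)
[[ 641.83  -95.87  177.  ]
 [ 679.45  -83.92  177.  ]
 [ 686.76 -134.08  177.  ]
 [ 649.63 -144.42  177.  ]]
```

Call:
{"op": "step_arm", "data": {
  "plan": [
    {"dr":[0,0,0],"grip":0.6,"slide":[15,38,3]},
    {"dr":[0,0,0],"grip":0.6,"slide":[17,38,3]},
    {"dr":[0,0,0],"grip":0.6,"slide":[17,38,3]},
    {"dr":[0,0,0],"grip":0.6,"slide":[17,35,3]},
    {"dr":[0,0,0],"grip":0.6,"slide":[0,0,0]},
    {"dr":[0,0,0],"grip":0.6,"slide":[0,0,0]}
  ]
}}

```text
time_s: 37.35
tool_pos: [679.3, -131.4, 294.4]
tool_rot: [-0.001, 0.649, 0.761, 0.0]
force: [-0.5, -1.8, 0.2]
width: 0.6
finger_force: 0.0
```

Run:
```python
from knob import *
knob("w11",[672,-96,177])
```

```text
guess px [320.03 188.9 ]
rect ((401.0, 298.0), (40.0, 48.0), 90.0) area 1190.0 bbox (377, 278, 49, 41)
[[ 728.88 -160.    177.  ]
 [ 769.03 -154.19  177.  ]
 [ 778.82 -190.62  177.  ]
 [ 736.64 -195.97  177.  ]]
rect ((245.0, 297.9999694824219), (47.99999237060547, 39.99999237060547), -0.0) area 1181.0 bbox (221, 278, 49, 41)
[[ 604.32 -218.53  177.  ]
 [ 602.29 -180.84  177.  ]
 [ 642.28 -173.84  177.  ]
 [ 646.1  -210.45  177.  ]]
rect ((319.787841796875, 188.831787109375), (44.875450134277344, 84.68499755859375), 13.84069538116455) area 1815.5 bbox (305, 147, 46, 86)
[[ 651.75 -127.29  177.  ]
 [ 657.77  -62.61  177.  ]
 [ 691.05  -65.37  177.  ]
 [ 686.42 -130.48  177.  ]]
```

Run:
```python
from h import *
im=cv2.imread("pics/w11.png");p=pose("w11");d=im.max(2)<60
for v in range(146,236,6):
    u=np.where(d[v,290:365])[0]+290
    if len(u): print(v,u.min(),u.max(),len(u),plane("wrist",(u.min(),v),177,p)[:2],plane("wrist",(u.max(),v),177,p)[:2])
```

```text
152 306 331 26 [657.31 -70.01] [675.69 -67.12]
158 305 349 45 [657.26 -74.59] [689.67 -69.36]
164 312 349 38 [663.12 -78.26] [690.42 -73.83]
170 312 331 20 [663.81 -82.74] [677.86 -80.51]
176 313 331 19 [665.25 -87.12] [678.59 -84.99]
182 313 331 19 [665.95 -91.62] [679.33 -89.49]
188 313 332 20 [666.65 -96.15] [680.81 -93.89]
194 314 332 19 [ 668.1  -100.57] [681.56 -98.42]
200 314 332 19 [ 668.8  -105.14] [ 682.31 -102.98]
206 314 333 20 [ 669.51 -109.73] [ 683.81 -107.45]
212 314 333 20 [ 670.22 -114.35] [ 684.58 -112.06]
218 314 333 20 [ 670.94 -119.  ] [ 685.35 -116.7 ]
224 314 333 20 [ 671.66 -123.69] [ 686.13 -121.37]
230 315 332 18 [ 673.15 -128.28] [ 686.15 -126.21]
```

The bar now lies at -78.9°, against about -78.6° expected at lock, and its centre is at y of about -96.5, still home. The top view shows no change around the rests. Handing in.

```bash
python3 -c "
from plant import robot
print(robot.finish_job())"
```

```text
the job is handed in; nothing more can be done
None
```

The job is handed in at about 37 s of the 70 s allowed: the spare rest stands midway under the neck, in line with the other two to within about 1 mm; the head stop is home and its knob is locked, both confirmed by force and camera; the last joint did read up to 0.004 rad past its -2.65 limit a few times early on, and no verdict came back.

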